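# Disarm, load and re-arm the UV drying box

## Task

Disarm the lamp driver by drawing its tongue key straight up out of the interlock slot and parking it fully down in the slot of the key stand; then push the bifold cover of the white UV drying box on the left all the way back by its upright post, until its two panels stand folded flat against each other, and put every eyepiece and filter cube from the right of the bench into the box, each on the box floor and none on top of another. When all are in, draw the cover fully shut again, and only then take the key from its stand and push its steel tongue straight down, fully home, into the interlock slot. Leave the small white bottle and the white canister alone.

Things in the scene. Friction and masses are not known exactly. Their poses are not given: they have to be found in the camera images.
- uv_box: White open-topped metal box, 186 (x) x 236 (y) x 50 mm high, fixed, walls and floor 6 mm thick (inside 174 x 224 mm). Origin: centre of its underside; x to its rear (away from the robot at yaw 0), y to its left. A runner bar (aluminium, 252 mm across, 24 mm deep, top 59 mm above the bench) slides on rails along its sides and carries the front edge of the cover.
- box_floor (a point): Centre of the box's inner floor, 6 mm above the bench, axes as the box's. With the cover folded the runner bar and post stand over the box at x = 45 to 73 mm from here, so that the opening runs from x = -87 to +45 mm.
- rear_mid (a point): Middle of the outer face of the cover's rear panel: grey plate 85 (box x) x 214 x 5 mm, hinged to the box along the line box x = +85 mm, 54 mm above the bench; the front panel hangs on its other long edge. Shut, the two panels form a low gable 19 mm high; folded, they stand upright back to back at box x = 80 to 90 mm, up to 140 mm above the bench.
- front_mid (a point): Middle of the outer face of the cover's front panel (same size), hinged to the rear panel and guided at its front edge by the runner.
- post_top (a point): Top end of the cover's push post: a black upright round post, 16 mm diameter, 70 mm tall, in the middle of the runner bar, its top 129 mm above the bench. It moves with the runner and stays upright. Axes as the box's.
- runner (a joint): Position of the runner along the box's +x, m: 0 = cover shut (front stop), 0.1625 = cover folded (rear stop). Slides with about 3 to 5 N and stays where it is left.
- panel_front (a joint): Folding angle between the two panels, rad: 0 = cover shut, 2.66 = folded flat against each other. It follows the runner.
- eyepiece_0: Black microscope eyepiece standing upright, round, 35 mm diameter, 40 mm tall (its axis 2 mm to the -y side of the origin). Origin: underside, z up. May be absent.
- eyepiece_1: The same as eyepiece_0. May be absent.
- cube_0: Black fluorescence filter cube, 30 (its x) x 36 (its y) x 32 mm high. Origin: underside, 1 mm from its middle in x and y; z up. May be absent.
- cube_1: The same as cube_0. May be absent.
- tongue_key: Interlock key, at the start upright, tongue down, fully home in the interlock slot. Origin: centre of the tongue's lower end; z up. Steel tongue 4 (x) x 18 (y) mm, 24 mm long; above it a collar 18 x 28 x 4 mm; above that a grey grip 14 (x) x 22 (y) mm, from 28 to 62 mm above the origin. 60 g.
- slot_mouth (a point): Middle of the mouth of the interlock slot, on top of the switch block. Slot 6.4 (x) x 20.4 (y) mm, 27 mm deep, straight down, 2 mm chamfer at the mouth; x, y along its short and long side, z up. Home: the key's collar rests on the block, its tongue end 24 mm below this point.
- bottle_oil: Bystander: small white bottle, 26 mm diameter, 61 mm tall; origin at its underside.
- objective_can: Bystander: white screw canister, 36 mm diameter, 57 mm tall; origin at its underside.
- key_stand: Black key stand, fixed, empty at the start: block 40 (x) x 52 (y) x 30 mm high with a slot for the tongue in its top. Origin: centre of its underside.
- lamp_driver: Grey lamp driver, 70 (x) x 120 (y) mm, fixed; origin: centre of its underside. At its right end (-y) stands the dark steel switch block, 36 x 48 mm, top 46 mm above the bench, with the interlock slot; the grey block at its left end is 42 mm high.
- scope_front (a point): Obstacle: front of the eyepieces of the tall inverted microscope between the box and the right half of the bench. They reach 100 mm behind and 55 mm to either side of this point, at 238 to 334 mm above the bench; the microscope's body lies behind and below them, its stage reaching y = -0.04 to 0.20 where x > 0.6. Pass in front of it.
- stand_mouth (a point): Middle of the mouth of the key stand's slot, on its top, 30 mm above the bench. Slot 7.4 (x) x 21.4 (y) mm, 27 mm deep, straight down, 2 mm chamfer; x, y along its short and long side. Parked: the key's collar rests on the block, its tongue end 24 mm below this point.
There are look-alikes about, which are no part of the job. Leave any orange look-alike of the eyepiece_0 alone.

How it is judged:
By the outcome, as a careful person would: the job done as asked, in the order asked, and still so for the second after the job is handed in, with the robot touching nothing.
Of eyepiece_0, eyepiece_1, cube_0, cube_1 only 2 to 4 are there at a start; the rules pass over those that are not, and their reading is None.
At some moment in a run one of eyepiece_0, eyepiece_1, cube_0, cube_1 may be knocked a few centimetres aside while the robot is not near it.
It also fails if it takes over 210 s, if anything falls off the work surface, if the arm or the gripper's body presses on something with over 40 N, if the wrist force passes 120 N, or if a joint passes its speed limit or range.

## Robot

A 6-joint arm with a two-finger parallel gripper is mounted at the origin on a cart in front of the work surface, level with it; the furniture and walls round the work are solid. World frame = base frame: x ahead of the robot, y to its left, z up, the work surface at z = 0. Lengths are in m, angles in rad, forces in N, time in s.
With the tool pointing down it reaches from about 0.35 to 0.925 m from the base axis. Payload 6.4 kg.
Tool frame: the origin (TCP) lies midway between the tips of the shut fingers; the grasp point (between the pads) lies 19 mm behind it (pinch_z is the distance from the TCP to the grasp point, in m); z points along the fingers, y is the line along which they close (so a half turn about z gives the same grasp; the last joint's range is limited). The gripper opens to 85 mm and grips with 20 to 120 N. Pads are 22 mm wide; open, the fingers measure 114 mm over their backs; the gripper's body (76 mm by 85 mm) begins 54 mm behind the grasp point. The pads swing forward as they close: fully open they stand 13 mm farther back than shut.
Start: joints at [-1.467, 0.245, 1.558, -0, 1.339, -0.174], TCP at [0.178, -0.625, 0.231] pointing down, gripper open.
Joint ranges: [-3.13, 3.13], [-1.02, 2.26], [0.13, 2.54], [-0.95, 4.09], [0.21, 2.88], [-2.74, 2.74]. Speed limits (rad/s): [2.57, 2.57, 3.14, 3.14, 3.14, 3.14].

## Interface

Orientations are given as a unit quaternion [w, x, y, z].
In Python, from rig import * gives the robot as it stands. The module is installed in compiled form; this text tells all that it offers.
- The arm moves only by the tool drive_tool, never from a script. Its argument "increments" is a list of rows, each an object with "translation": the shift along the tool's x, y, z in m, a list of three; "angular": the turn, a rotation vector about the tool's x, y, z in rad, a list of three; "grip": the finger opening in m, from 0 to 0.0854. A call has 1 to 5 rows; each row is the pose to reach, as a shift and turn from the pose commanded when the call began, along the tool's axes at that moment; what a row does not reach only later rows make up. A row lasts 1/12 s, in which the tool goes at most 41.7 mm and 7.16 degrees, less where a joint would pass 70% of its speed; a pose out of reach is approached as far as the arm can. A call with a gripper value outside its range is refused whole. The fingers move at their own pace and stop on an object; "grip_force" is the grip in N (left out, the last holds). Time passes only in rows, so rows that repeat a pose let the fingers close. It gives the time, the measured TCP pose, the force, the opening and the grip force at its end, in the units of the state.
- get_state(): the state, without advancing time (a new reading comes with each control period).
- grab_frame(name): name is "side" or "top" or "wrist"; returns a dict with "pixels" (480x640x3 uint8, red, green, blue), "z_map" (480x640 float32, m along the optical axis (not along the pixel's ray), 0 where there is no reading), "vfov" (degrees; the focal length in pixels is half the picture's height over the tangent of half this angle, whatever the lens; pixels are square), "cx", "cy" (the principal point, pixels), "origin" and "attitude" of the camera in the world. Camera axes: x right, y down, z forward; pixel columns grow to the right and rows downward; lengths in m; the calibration is good to about 2 mm. A picture is of the moment at which its call begins.
- hand_in(): hands the job in; it is judged then, once.
The state is a dict: "clock": time; "q": joint angles; "joint_vel": joint speeds; "effort": joint torques, N m; "ee_pos": TCP position; "eef_rot": TCP orientation; "wrist_force": force on the tool from outside, world axes, zero at the start; "wrist_torque": the same for the moment, N m; "gripper_width": finger opening in m; "grasp_force": force on a finger pad.
Only numpy, scipy, OpenCV 4.12 (cv2) and the standard library are available. Lean on these libraries where they do the work, as an engineer would, in place of code of your own. Each camera call takes 0.05 s, during which the arm holds its last target. There are 200 camera calls.

## Working session

There is one attempt and no reset: what is moved stays moved. The work goes in short steps, Python scripts to look and compute and a tool call to move; the robot and the scene stay as the last step left them, time stands still between calls to the robot, and variables do not carry over. Pictures are saved under pics/ and viewed, at most 14 in all, crops included, and the job is handed in when it is done.

Besides the shell and the picture viewer there is one more tool, called after "Emit:" as name(argument=value, ...) on one line, values as JSON. drive_tool: Moves the arm, as the interface text tells. Its arguments: {"type":"object","properties":{"increments":{"type":"array"},"grip_force":{"type":"number"}},"required":["increments"]}

```bash
mkdir -p pics
cat > h.py <<'E'
import numpy as np, cv2
from rig import *
from scipy.spatial.transform import Rotation as R
def rot(q): return R.from_quat([q[1],q[2],q[3],q[0]]).as_matrix()
def frame(n):
    f=grab_frame(n); f['R']=rot(f['attitude']) if np.size(f['attitude'])==4 else np.array(f['attitude'])
    f['f']=240/np.tan(np.radians(f['vfov'])/2); return f
def cloud(f):
    v,u=np.mgrid[0:480,0:640]; z=f['z_map']
    P=np.stack([(u-f['cx'])/f['f']*z,(v-f['cy'])/f['f']*z,z],-1)@f['R'].T+np.array(f['origin'])
    P[z==0]=np.nan; return P
def save(f,name,box=None,s=1):
    im=f['pixels'][:,:,::-1]
    if box: im=im[box[1]:box[3],box[0]:box[2]]
    cv2.imwrite('pics/'+name,cv2.resize(im,None,fx=s,fy=s,interpolation=cv2.INTER_CUBIC))
E
python3 - <<'E'
from h import *
import pickle
print(get_state())
for n in('top','side'):
    f=frame(n); save(f,n+'0.png'); pickle.dump(f,open(n+'0.pkl','wb'))
    print(n,f['origin'],f['R'].round(3).tolist(),f['f'],f['cx'],f['cy'])
E
```

```text
{'clock': 0.0, 'q': array([-1.46708642e+00,  2.45815811e-01,  1.55904951e+00, -7.81656201e-06,
        1.33870484e+00, -1.74107428e-01]), 'joint_vel': array([-0.00111249, -0.00097967,  0.00049646,  0.00114312, -0.00014974,
       -0.00058837]), 'effort': array([-3.19009996e-03, -4.29496908e+01, -3.26133764e+01, -3.42307785e-04,
        5.28193574e-03, -6.67808081e-06]), 'ee_pos': array([ 0.17820601, -0.62449648,  0.23016014]), 'eef_rot': array([-9.88274170e-04,  9.90367085e-01,  1.38463206e-01,  3.09954408e-05]), 'wrist_force': array([0.29541876, 0.4146817 , 1.13831072]), 'wrist_torque': array([ 0.02797302, -0.01781638,  0.00853272]), 'grasp_force': 0.0, 'gripper_width': 0.08533569019890966}
top [ 0.36625893 -0.03407586  1.49481837] [[-0.022, -0.985, 0.172], [-1.0, 0.023, 0.001], [-0.005, -0.172, -0.985]] 457.08059416517676 321.9307891654857 234.54841035620356
side [-0.85180999 -0.51404598  1.04463523] [[0.319, -0.472, 0.822], [-0.948, -0.158, 0.278], [-0.001, -0.867, -0.498]] 617.6789232277339 325.05605378576496 235.73322776799625
```

View pics/top0.png

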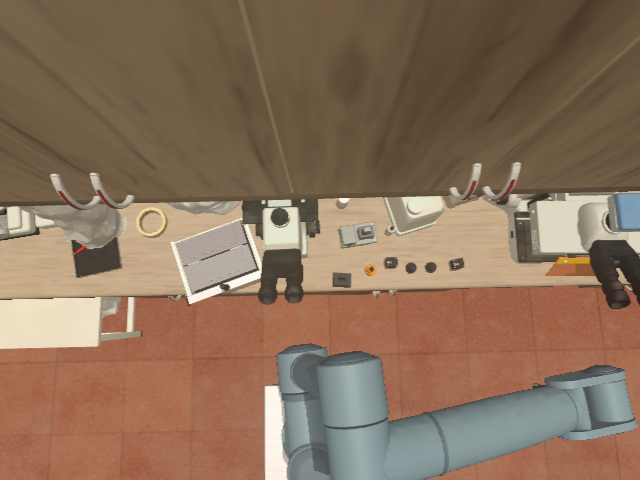

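View pics/side0.png

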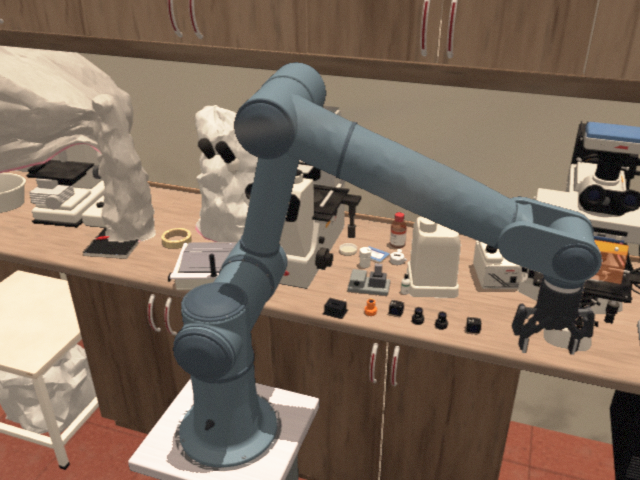

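Top view: box at (217,260), post (225,287), lamp driver (357,234) with key at (366,231), key stand (342,280). Candidates: orange look-alike (370,269) is rejected; cube (391,262), eyepieces (411,267) and (431,267), cube (457,264). The white bottle is at (343,203). I'll take a close crop and measure.

Run:
```python
from h import *
import pickle
f=pickle.load(open('top0.pkl','rb')); save(f,'crop0.png',(325,215,475,295),5)
P=cloud(f)
def grid(u0,u1,v0,v1,zlo,zhi,n):
    Q=P[v0:v1,u0:u1]; m=(Q[...,2]>zlo)&(Q[...,2]<zhi)
    q=Q[m].astype(np.float32)
    if len(q)<4: print(n,'few');return
    # top-surface points
    r=cv2.minAreaRect(q[:,:2]*1000)
    print(n,len(q),'mean',q.mean(0).round(4),'ctr',np.round(r[0],1),'size',np.round(r[1],1),'ang',round(r[2],1),'zmax',q[:,2].max().round(3))
grid(380,402,252,274,.024,.045,'cubeA')
grid(401,421,257,279,.03,.055,'eyeB')
grid(421,441,257,279,.03,.055,'eyeC')
grid(445,470,252,276,.024,.045,'cubeD')
grid(362,379,258,280,.03,.055,'orange')
grid(328,355,268,292,.022,.04,'stand')
grid(335,380,215,252,.06,.12,'key')
grid(335,380,215,252,.036,.055,'blocks')
grid(352,380,215,252,.040,.053,'switch')
grid(335,350,190,210,.04,.08,'bottle')
grid(165,270,210,310,.045,.11,'box')
grid(205,245,270,305,.115,.14,'post')
print('table z',np.nanmedian(P[285:290,380:470,2]), 'box corners')
for u,v in [(365,232),(342,280),(225,287),(188,300),(358,230)]: print(u,v,P[v,u].round(4))
f=pickle.load(open('side0.pkl','rb')); P=cloud(f)
print('side')
grid(387,405,298,318,.024,.045,'cubeA')
grid(411,426,303,325,.034,.055,'eyeB')
grid(434,449,308,330,.034,.055,'eyeC')
grid(465,483,315,335,.024,.045,'cubeD')
grid(322,349,296,320,.026,.04,'stand')
grid(370,388,255,290,.07,.12,'key')
grid(200,225,250,285,.115,.14,'post')
```

```text
cubeA 113 mean [ 0.5289 -0.2513  0.0321] ctr [ 528.7 -251.3] size [36.3 30.3] ang 88.8 zmax 0.039
eyeB 46 mean [ 0.5106 -0.3164  0.039 ] ctr [ 510.4 -316.6] size [21.  22.4] ang 32.7 zmax 0.044
eyeC 46 mean [ 0.5104 -0.3805  0.0403] ctr [ 510.6 -379.9] size [20.4 19.5] ang 88.2 zmax 0.048
cubeD 112 mean [ 0.5191 -0.4635  0.0324] ctr [ 518.7 -465.4] size [30.7 40.2] ang 5.2 zmax 0.042
orange 43 mean [ 0.5057 -0.1848  0.0395] ctr [ 505.6 -185.6] size [21.3 21.8] ang 19.7 zmax 0.045
stand 193 mean [ 0.4762 -0.0914  0.0306] ctr [476.6 -90.1] size [51.4 39.2] ang 88.3 zmax 0.039
key 39 mean [ 0.6259 -0.1719  0.0827] ctr [ 627.5 -172. ] size [14.6 21.7] ang 8.3 zmax 0.092
blocks 378 mean [ 0.6205 -0.1345  0.0441] ctr [ 622.1 -145.1] size [ 62.3 104.4] ang 8.1 zmax 0.055
switch 157 mean [ 0.6229 -0.164   0.0466] ctr [ 620.2 -162.5] size [53.7 69.6] ang 1.6 zmax 0.052
bottle 56 mean [ 0.7288 -0.1032  0.0552] ctr [ 728.7 -103.5] size [16.7 32.4] ang 5.8 zmax 0.065
box 4793 mean [0.5475 0.3018 0.0662] ctr [585.7 292.4] size [288.1 301.5] ang 17.7 zmax 0.11
post 26 mean [0.4563 0.2704 0.1279] c
[... 230 characters left out ...]
230 [ 0.6316 -0.1488  0.0451]
side
cubeA 118 mean [ 0.5227 -0.2573  0.031 ] ctr [ 524.7 -257.6] size [37.6 38.9] ang 80.4 zmax 0.04
eyeB 53 mean [ 0.5064 -0.3219  0.0388] ctr [ 507.  -322.4] size [21.1 34.9] ang 86.6 zmax 0.045
eyeC 48 mean [ 0.5075 -0.3855  0.0388] ctr [ 509.4 -384.8] size [28.5 21. ] ang 8.0 zmax 0.047
cubeD 129 mean [ 0.513  -0.4691  0.0312] ctr [ 516.  -469.5] size [35.9 37. ] ang 9.8 zmax 0.037
stand 172 mean [ 0.4735 -0.0952  0.0302] ctr [475.2 -95.8] size [54.  51.3] ang 84.3 zmax 0.036
key 51 mean [ 0.6227 -0.1784  0.0796] ctr [ 622.7 -178.5] size [18.2 21.2] ang 6.1 zmax 0.091
post 33 mean [0.453  0.2653 0.124 ] ctr [453.6 265.9] size [19.2 14.5] ang 29.7 zmax 0.133
```

View pics/crop0.png

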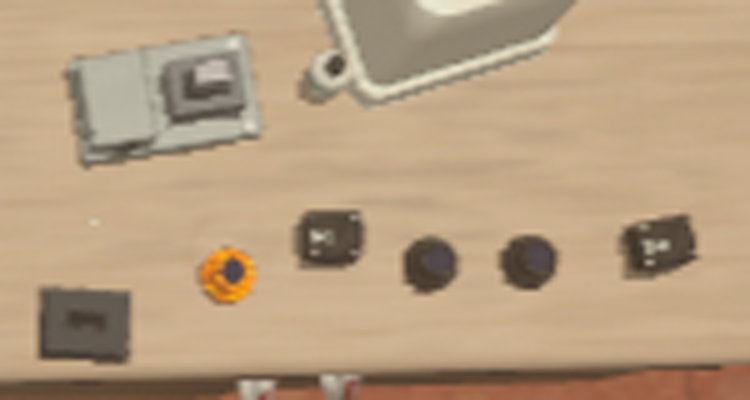

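Crop confirms it: cubes at left (330,240) and right (660,245), eyepieces at (430,263) and (530,263), the orange look-alike at (228,275), and the key pale on the dark block (213,75). The stand slot is at (87,320), and a white bottle sits at (328,70). Next I'll check the microscope and plastic outlines, then move over the key.

```bash
cat >> h.py <<'E'
def delta(p,yaw=None,pitch=0):
    """tool-frame shift and turn to reach TCP p with tool down, tool-x yaw (deg world)"""
    s=get_state(); M=rot(s['eef_rot']); d=M.T@(np.array(p)-s['ee_pos'])
    out=['trans',d.round(4).tolist()]
    cur=np.degrees(np.arctan2(M[1,0],M[0,0]))
    out+=['yawx %.1f'%cur]
    if yaw is not None:
        a=np.radians(yaw); T=np.array([[np.cos(a),np.sin(a),0],[np.sin(a),-np.cos(a),0],[0,0,-1]])
        out+=['rotvec',R.from_matrix(M.T@T).as_rotvec().round(4).tolist()]
    print(*out)
E
python3 - <<'E'
from h import *
import pickle
f=pickle.load(open('top0.pkl','rb')); P=cloud(f).reshape(-1,3); P=P[~np.isnan(P[:,0])]
for x in np.arange(.34,.82,.04):
    print('x%.2f'%x,[ (lambda q: int(1000*q.max()) if len(q) else -1)(P[(abs(P[:,0]-x)<.02)&(abs(P[:,1]-y)<.02)][:,2]) for y in np.arange(-.52,.48,.04)])
q=P[(P[:,2]>.23)&(P[:,2]<.35)&(P[:,1]>-.05)&(P[:,1]<.2)&(P[:,0]<.65)]
print('scope front x',np.percentile(q[:,0],[0,1,5]),q[:,1].min(),q[:,1].max())
f=pickle.load(open('side0.pkl','rb')); P=cloud(f).reshape(-1,3)
q=P[(P[:,2]>.23)&(P[:,2]<.35)&(P[:,1]>-.05)&(P[:,1]<.2)&(P[:,0]<.65)&(P[:,0]>.35)]
print(np.percentile(q[:,0],[0,1,5]),np.percentile(q[:,1],[0,5,95,100]))
delta([.624,-.175,.20],98)
E
```

```text
x0.34 [-783, -784, -785, -780, -783, -781, -783, -784, -782, -774, -781, -777, -784, -784, -784, -786, -783, -785, -785, -783, -785, -782, -781, -781, -781]
x0.38 [-781, -783, -777, -782, -779, -782, -783, -782, -780, -780, -782, -783, -787, -774, 371, 369, 371, -785, -784, -784, -785, -786, -780, -783, -780]
x0.42 [-784, -787, -779, -779, -787, -785, -79, -92, -73, -786, -786, -784, -783, 377, 400, 394, 397, -785, -784, -784, 60, 64, 67, 65, -83]
x0.46 [9, 9, 10, 8, 9, 7, 7, 8, 10, 7, 38, 39, 10, 11, 386, 377, 375, 5, 63, 66, 133, 70, 72, 70, 9]
x0.50 [8, 39, 38, 47, 47, 44, 36, 38, 43, 45, 37, 41, 8, 9, 350, 339, 345, 63, 66, 73, 76, 78, 82, 83, 53]
x0.54 [8, 39, 41, 37, 39, 817, 816, 38, 22, 18, 9, 8, 8, 95, 325, 328, 328, 55, 78, 81, 80, 819, 818, 83, 56]
x0.58 [852, 908, 969, 1029, 1088, 1147, 1198, 1200, 1201, 1203, 1204, 1207, 1207, 1209, 1210, 1212, 1213, 1214, 1214, 1162, 1104, 1045, 991, 933, 876]
x0.62 [10, 9, 8, 9, 175, 196, 198, 65, 87, 92, 52, 49, 79, 208, 720, 351, 343, 208, 207, 80, 76, 74, 71, 67, 61]
x0.66 [7, 8, 9, 200, 208, 236, 238, 53, 51, 52, 48, 43, 213, 215, 336, 339, 337, 216, 210, 70, 66, 65, 45, 10, 8]
x0.70 [10, 71, 7, 198, 213, 233, 236, 184, 13, 9, 9, 8, 212, 216, 216, -1, 218, 216, 211, 7, 112, 144, 163, 160, 138]
x0.74 [88, 58, 34, -1, -1, -1, -1, 112, 9, 10, 64, 62, 8, -1, -1, -1, -1, -1, -1, 47, 113, -1, -1, -1, 102]
x0.78 [-1, -1, -1, -1, -1, -1, -1, -1, -1, -1, -1, -1, -1, -1, -1, -1, -1, -1, -1, -1, -1, -1, -1, -1, -1]
scope front x [-0.01019993  0.01275085  0.0525615 ] -0.038464014868861654 0.12740684749475142
[0.44145727 0.4499345  0.46337503] [0.01367742 0.01861589 0.05710279 0.0721413 ]
trans [0.552, -0.31, 0.031] yawx 15.9 rotvec [-0.0012, -0.0015, -1.4326]
```

Emit:
drive_tool(increments=[{"translation":[0,0,-0.02],"angular":[0,0,-0.12],"grip":0.085},{"translation":[0.02,0,-0.02],"angular":[0,0,-0.24],"grip":0.085},{"translation":[0.05,0,-0.02],"angular":[0,0,-0.36],"grip":0.085},{"translation":[0.08,0,-0.02],"angular":[0,0,-0.48],"grip":0.085},{"translation":[0.1,0,-0.02],"angular":[0,0,-0.6],"grip":0.085}])

```text
clock: 0.52
ee_pos: [0.2763, -0.5966, 0.2508]
eef_rot: [-0.0, 0.904, 0.428, 0.0]
wrist_force: [0.2, -0.1, 0.2]
gripper_width: 0.0849
grasp_force: 0.0
```

Emit:
drive_tool(increments=[{"translation":[0.037,-0.0015,0],"angular":[0,0,-0.085],"grip":0.085},{"translation":[0.075,-0.003,0],"angular":[0,0,-0.17],"grip":0.085},{"translation":[0.112,-0.0045,0],"angular":[0,0,-0.255],"grip":0.085},{"translation":[0.15,-0.006,0],"angular":[0,0,-0.34],"grip":0.085},{"translation":[0.186,-0.0075,0],"angular":[0,0,-0.42],"grip":0.085}])

```text
clock: 0.93
ee_pos: [0.3883, -0.4478, 0.2507]
eef_rot: [-0.0, 0.796, 0.606, 0.0]
wrist_force: [0.6, -0.6, 0.5]
gripper_width: 0.0851
grasp_force: 0.0
```

Emit:
drive_tool(increments=[{"translation":[0.035,0.014,0],"angular":[0,0,-0.08],"grip":0.085},{"translation":[0.07,0.028,0],"angular":[0,0,-0.16],"grip":0.085},{"translation":[0.105,0.042,0],"angular":[0,0,-0.24],"grip":0.085},{"translation":[0.14,0.056,0],"angular":[0,0,-0.32],"grip":0.085},{"translation":[0.173,0.069,0],"angular":[0,0,-0.406],"grip":0.085}])

```text
clock: 1.35
ee_pos: [0.5013, -0.2998, 0.2509]
eef_rot: [-0.0, 0.657, 0.754, 0.0]
wrist_force: [0.6, -1.0, 0.7]
gripper_width: 0.085
grasp_force: 0.0
```

Emit:
drive_tool(increments=[{"translation":[0.025,0.03,0.0],"angular":[0,0,0],"grip":0.06},{"translation":[0.05,0.06,0],"angular":[0,0,0],"grip":0.05},{"translation":[0.075,0.09,0.01],"angular":[0,0,0],"grip":0.05},{"translation":[0.1,0.12,0.03],"angular":[0,0,0],"grip":0.05},{"translation":[0.1065,0.14,0.05],"angular":[0,0,0],"grip":0.05}])

```text
clock: 1.77
ee_pos: [0.6273, -0.1742, 0.2017]
eef_rot: [0.001, 0.657, 0.754, 0.001]
wrist_force: [0.2, -0.3, -0.6]
gripper_width: 0.05
grasp_force: 0.0
```

Run:
```python
from h import *
import pickle
f=frame('wrist'); save(f,'w1.png'); pickle.dump(f,open('w1.pkl','wb'))
P=cloud(f); s=get_state(); print(s['clock'],s['ee_pos'],f['origin'],f['R'].round(3).tolist())
def g(lo,hi,n):
    m=((P[...,2]>lo)&(P[...,2]<hi)&(abs(P[...,0]-.62)<.06)&(abs(P[...,1]+.16)<.06)).astype(np.uint8)
    k,l,st,c=cv2.connectedComponentsWithStats(m)
    for i in range(1,k):
        if st[i,4]>80:
            q=P[l==i].astype(np.float32); r=cv2.minAreaRect(q[:,:2]*1000); print(n,st[i].tolist(),np.median(q[:,2]).round(4),np.round(r[0],1),np.round(r[1],1),round(r[2],1), q.mean(0).round(4))
g(.076,.1,'keytop'); g(.04,.055,'block')
```

```text
1.8167 [ 0.62673282 -0.17239264  0.19502565] [ 0.61693882 -0.10680607  0.34386311] [[0.991, 0.129, 0.039], [0.135, -0.954, -0.269], [0.002, 0.271, -0.962]]
keytop [304, 219, 22, 36, 756] 0.0834 [ 625.7 -175.5] [13.5 22. ] 7.6 [ 0.6256 -0.1747  0.0832]
block [268, 110, 90, 64, 4727] 0.0416 [ 616.7 -119.1] [62.  41.9] 5.7 [ 0.617  -0.1193  0.0416]
block [290, 191, 51, 67, 2447] 0.0457 [ 625.8 -175.9] [35.9 48.7] 7.5 [ 0.6254 -0.1722  0.046 ]
```

View pics/w1.png

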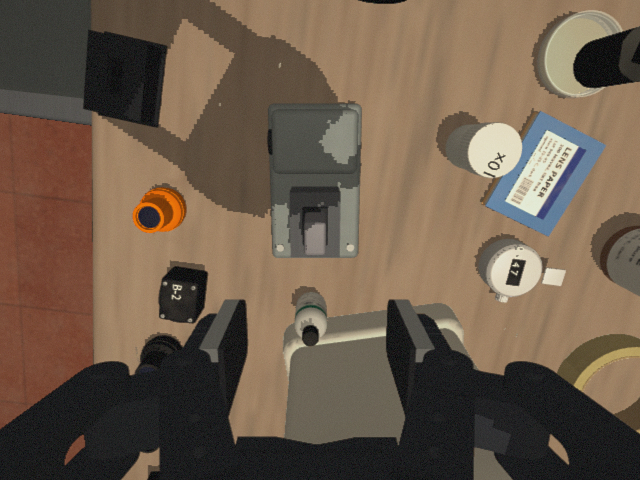

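Wrist view: key at (315,235) on the switch block, with the stand (125,80), orange (160,210) and the bottle (310,320) clear of the fingers. Descending over the key.

Emit:
drive_tool(increments=[{"translation":[-0.002,-0.001,0.02],"angular":[0,0,0],"grip":0.05},{"translation":[-0.003,-0.001,0.05],"angular":[0,0,0],"grip":0.05},{"translation":[-0.003,-0.001,0.08],"angular":[0,0,0],"grip":0.05},{"translation":[-0.003,-0.001,0.09],"angular":[0,0,0],"grip":0.05},{"translation":[-0.003,-0.001,0.09],"angular":[0,0,0],"grip":0.05}])

```text
clock: 2.23
ee_pos: [0.622, -0.1796, 0.1071]
eef_rot: [-0.004, 0.659, 0.752, -0.001]
wrist_force: [-0.6, 0.1, -0.7]
gripper_width: 0.0499
grasp_force: 0.0
```

Emit:
drive_tool(increments=[{"translation":[0,0,0],"angular":[0,0,0],"grip":0.05},{"translation":[0,0,0],"angular":[0,0,0],"grip":0.05}])

```text
clock: 2.4
ee_pos: [0.6259, -0.1815, 0.1136]
eef_rot: [0.002, 0.659, 0.752, 0.0]
wrist_force: [0.1, -0.5, 0.4]
gripper_width: 0.0498
grasp_force: 0.0
```

Emit:
drive_tool(increments=[{"translation":[0,0,0],"angular":[0,0,0],"grip":0.05},{"translation":[0,0,0],"angular":[0,0,0],"grip":0.05},{"translation":[0,0,0],"angular":[0,0,0],"grip":0.05},{"translation":[0,0,0],"angular":[0,0,0],"grip":0.05}])

```text
clock: 2.73
ee_pos: [0.625, -0.181, 0.1122]
eef_rot: [0.001, 0.659, 0.753, 0.0]
wrist_force: [-0.4, 0.2, -0.1]
gripper_width: 0.0501
grasp_force: 0.0
```

Emit:
drive_tool(increments=[{"translation":[0,0,0],"angular":[0,0,0],"grip":0.05}])

```text
clock: 2.82
ee_pos: [0.6248, -0.1808, 0.1117]
eef_rot: [0.0, 0.659, 0.753, 0.0]
wrist_force: [-0.5, 0.2, 0.4]
gripper_width: 0.0502
grasp_force: 0.0
```

Run:
```python
from h import *
s=get_state(); print(s['ee_pos'],s['joint_vel'].round(4))
delta([.6257,-.1757,.055],97.6)
f=frame('wrist'); s=get_state(); print(s['ee_pos']);P=cloud(f)
def g(lo,hi,n):
    m=((P[...,2]>lo)&(P[...,2]<hi)&(abs(P[...,0]-.62)<.06)&(abs(P[...,1]+.16)<.06)).astype(np.uint8)
    k,l,st,c=cv2.connectedComponentsWithStats(m)
    for i in range(1,k):
        if st[i,4]>200:
            q=P[l==i].astype(np.float32); r=cv2.minAreaRect(q[:,:2]*1000); print(n,np.median(q[:,2]).round(4),np.round(r[0],1),np.round(r[1],1),round(r[2],1), q.mean(0).round(4))
g(.076,.1,'keytop'); g(.04,.055,'block')
```

```text
[ 0.62477909 -0.18084343  0.11173475] [0.     0.0062 0.0041 0.0005 0.0012 0.0015]
trans [0.005, 0.0016, 0.0567] yawx 97.6 rotvec [0.0005, 0.0004, 0.0004]
[ 0.6247116  -0.18078029  0.11153833]
keytop 0.0834 [ 625.7 -175.4] [13.9 22.1] 7.5 [ 0.6256 -0.1744  0.0831]
block 0.0415 [ 618.  -118.5] [58.4 42.5] 7.7 [ 0.6172 -0.1191  0.0415]
block 0.0457 [ 625.8 -175.7] [36.1 48.4] 7.8 [ 0.625  -0.1706  0.046 ]
```

Emit:
drive_tool(increments=[{"translation":[0.003,0.001,0.006],"angular":[0,0,0],"grip":0.05},{"translation":[0.005,0.0015,0.02],"angular":[0,0,0],"grip":0.05},{"translation":[0.005,0.0015,0.035],"angular":[0,0,0],"grip":0.05},{"translation":[0.005,0.0015,0.05],"angular":[0,0,0],"grip":0.05},{"translation":[0.005,0.0015,0.057],"angular":[0,0,0],"grip":0.05}])

```text
clock: 3.28
ee_pos: [0.6233, -0.1745, 0.05]
eef_rot: [-0.003, 0.659, 0.753, -0.001]
wrist_force: [-1.0, 0.1, -0.9]
gripper_width: 0.0502
grasp_force: 0.0
```

Emit:
drive_tool(increments=[{"translation":[0,0,0],"angular":[0,0,0],"grip":0.05},{"translation":[0,0,0],"angular":[0,0,0],"grip":0.05},{"translation":[0,0,0],"angular":[0,0,0],"grip":0.04},{"translation":[0,0,0],"angular":[0,0,0],"grip":0.03},{"translation":[0,0,0],"angular":[0,0,0],"grip":0.02}])

```text
clock: 3.7
ee_pos: [0.6261, -0.1759, 0.0553]
eef_rot: [0.001, 0.659, 0.753, 0.0]
wrist_force: [0.6, -0.0, 0.2]
gripper_width: 0.0205
grasp_force: 0.0
```

Emit:
drive_tool(increments=[{"translation":[0,0,0],"angular":[0,0,0],"grip":0.01},{"translation":[0,0,0],"angular":[0,0,0],"grip":0.005},{"translation":[0,0,0],"angular":[0,0,0],"grip":0.005},{"translation":[0,0,0],"angular":[0,0,0],"grip":0.005},{"translation":[0,0,0],"angular":[0,0,0],"grip":0.005}], grip_force=50)

```text
clock: 4.12
ee_pos: [0.6261, -0.1759, 0.0553]
eef_rot: [0.001, 0.659, 0.753, 0.0]
wrist_force: [-0.2, 0.4, 5.5]
gripper_width: 0.0132
grasp_force: 49.4
```

Emit:
drive_tool(increments=[{"translation":[0,0,-0.004],"angular":[0,0,0],"grip":0.005},{"translation":[0,0,-0.01],"angular":[0,0,0],"grip":0.005},{"translation":[0,0,-0.018],"angular":[0,0,0],"grip":0.005},{"translation":[0,0,-0.026],"angular":[0,0,0],"grip":0.005},{"translation":[0,0,-0.034],"angular":[0,0,0],"grip":0.005}])

```text
clock: 4.53
ee_pos: [0.625, -0.1756, 0.0891]
eef_rot: [-0.0, 0.659, 0.753, -0.0]
wrist_force: [0.0, -0.6, -0.8]
gripper_width: 0.0133
grasp_force: 49.2
```

Emit:
drive_tool(increments=[{"translation":[0,0,-0.01],"angular":[0,0,0],"grip":0.005},{"translation":[0,0,-0.025],"angular":[0,0,0],"grip":0.005},{"translation":[0,0,-0.04],"angular":[0,0,0],"grip":0.005},{"translation":[0,0,-0.055],"angular":[0,0,0],"grip":0.005},{"translation":[0,0,-0.06],"angular":[0,0,0],"grip":0.005}])

```text
clock: 4.95
ee_pos: [0.627, -0.1764, 0.1526]
eef_rot: [0.003, 0.659, 0.753, 0.001]
wrist_force: [1.0, 0.1, 0.8]
gripper_width: 0.0135
grasp_force: 49.2
```

```bash
cat >> h.py <<'E'
def comps(P,lo,hi,c,r,n,mn=150):
    m=((P[...,2]>lo)&(P[...,2]<hi)&(abs(P[...,0]-c[0])<r)&(abs(P[...,1]-c[1])<r)).astype(np.uint8)
    k,l,st,_=cv2.connectedComponentsWithStats(m)
    for i in range(1,k):
        if st[i,4]>mn:
            q=P[l==i].astype(np.float32); b=cv2.minAreaRect(q[:,:2]*1000)
            print(n,st[i].tolist(),'z',np.median(q[:,2]).round(4),'ctr',np.round(b[0],1),'size',np.round(b[1],1),'ang',round(b[2],1))
E
python3 - <<'E'
from h import *
s=get_state(); print(s['ee_pos'],s['gripper_width'],s['grasp_force'],s['wrist_force'])
f=frame('wrist');P=cloud(f)
comps(P,.02,.04,(.476,-.092),.05,'stand')
comps(P,-.02,.024,(.476,-.092),.016,'slot',20)
delta([.476,-.092,.14])
E
```

```text
[ 0.62700874 -0.17640253  0.15263409] 0.013467960098280525 49.15674269199371 [0.98051191 0.14306998 0.77860877]
stand [38, 6, 84, 111, 7239] z 0.0294 ctr [475.2 -93.8] size [52.2 42.3] ang 85.3
slot [73, 44, 12, 40, 369] z 0.0189 ctr [472.9 -93.6] size [21.4  4.6] ang 84.6
trans [0.1038, -0.1387, 0.0115] yawx 97.6
```

Emit:
drive_tool(increments=[{"translation":[0.012,-0.016,0],"angular":[0,0,0.04],"grip":0.005},{"translation":[0.037,-0.05,0],"angular":[0,0,0.09],"grip":0.005},{"translation":[0.067,-0.09,0],"angular":[0,0,0.14],"grip":0.005},{"translation":[0.09,-0.124,0],"angular":[0,0,0.19],"grip":0.005},{"translation":[0.102,-0.139,0],"angular":[0,0,0.22],"grip":0.005}])

```text
clock: 5.42
ee_pos: [0.4706, -0.0911, 0.1469]
eef_rot: [-0.002, 0.738, 0.675, -0.001]
wrist_force: [-0.7, -0.3, 0.0]
gripper_width: 0.0131
grasp_force: 49.2
```

Emit:
drive_tool(increments=[{"translation":[0,0,0],"angular":[0,0,0],"grip":0.005},{"translation":[0,0,0],"angular":[0,0,0],"grip":0.005},{"translation":[0,0,0],"angular":[0,0,0],"grip":0.005},{"translation":[0,0,0],"angular":[0,0,0],"grip":0.005},{"translation":[0,0,0],"angular":[0,0,0],"grip":0.005}])

```text
clock: 5.83
ee_pos: [0.4751, -0.0936, 0.1486]
eef_rot: [0.0, 0.737, 0.676, 0.0]
wrist_force: [-0.4, -0.0, -0.3]
gripper_width: 0.0134
grasp_force: 49.2
```

Run:
```python
from h import *
s=get_state(); print(s['ee_pos'],s['gripper_width'],s['wrist_force'])
f=frame('wrist');P=cloud(f); save(f,'w2.png',(200,120,440,420),2)
comps(P,.02,.04,(.476,-.092),.05,'stand')
comps(P,-.02,.024,(.476,-.092),.014,'slot',20)
delta([.4752,-.0938,.15],84.8)
```

```text
[ 0.47509232 -0.09360227  0.14860904] 0.013390834535786196 [-0.44828926 -0.02431906 -0.30568585]
stand [286, 193, 64, 83, 4689] z 0.0295 ctr [475.3 -93.7] size [52.2 40. ] ang 85.7
slot [312, 220, 12, 31, 345] z 0.003 ctr [475.2 -95.6] size [19.7  7.4] ang 85.4
trans [-0.0003, 0.0003, -0.0015] yawx 85.0 rotvec [0.0002, 0.0001, 0.0035]
```

View pics/w2.png

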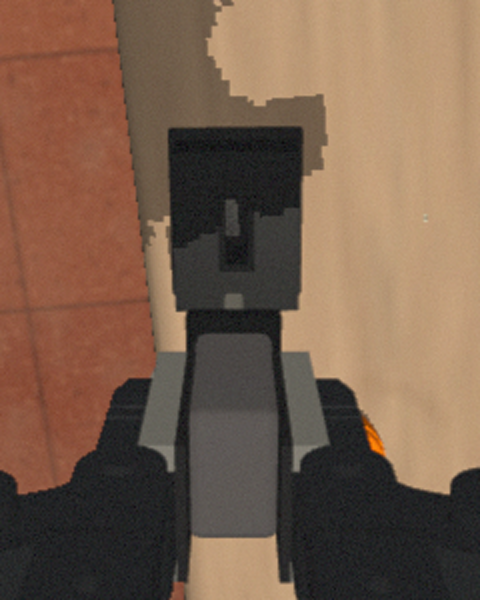

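Emit:
drive_tool(increments=[{"translation":[0,0,0.01],"angular":[0,0,0],"grip":0.005},{"translation":[0,0,0.03],"angular":[0,0,0],"grip":0.005},{"translation":[0,0,0.055],"angular":[0,0,0],"grip":0.005},{"translation":[0,0,0.07],"angular":[0,0,0],"grip":0.005},{"translation":[0,0,0.076],"angular":[0,0,0],"grip":0.005}])

```text
clock: 6.3
ee_pos: [0.4722, -0.0922, 0.0689]
eef_rot: [-0.003, 0.737, 0.676, -0.001]
wrist_force: [-0.5, 0.1, -0.7]
gripper_width: 0.0134
grasp_force: 49.3
```

Emit:
drive_tool(increments=[{"translation":[0,0,0],"angular":[0,0,0],"grip":0.005},{"translation":[0,0,0],"angular":[0,0,0],"grip":0.005},{"translation":[0,0,0],"angular":[0,0,0],"grip":0.005},{"translation":[0,0,0],"angular":[0,0,0],"grip":0.005},{"translation":[0,0,0],"angular":[0,0,0],"grip":0.005}])

```text
clock: 6.72
ee_pos: [0.4749, -0.0933, 0.0733]
eef_rot: [0.001, 0.737, 0.676, 0.0]
wrist_force: [-0.8, -0.0, -0.1]
gripper_width: 0.013
grasp_force: 49.3
```

Emit:
drive_tool(increments=[{"translation":[0,0,0.003],"angular":[0,0,0],"grip":0.005},{"translation":[0,0,0.006],"angular":[0,0,0],"grip":0.005},{"translation":[0,0,0.009],"angular":[0,0,0],"grip":0.005},{"translation":[0,0,0.012],"angular":[0,0,0],"grip":0.005},{"translation":[0,0,0.015],"angular":[0,0,0],"grip":0.005}])

```text
clock: 7.13
ee_pos: [0.4743, -0.093, 0.057]
eef_rot: [0.0, 0.737, 0.676, 0.0]
wrist_force: [1.0, 0.2, -0.5]
gripper_width: 0.0134
grasp_force: 49.3
```

Tongue is in the slot (tip at about 24 mm). Going on to the collar seat.

Emit:
drive_tool(increments=[{"translation":[0,0,0.004],"angular":[0,0,0],"grip":0.005},{"translation":[0,0,0.008],"angular":[0,0,0],"grip":0.005},{"translation":[0,0,0.012],"angular":[0,0,0],"grip":0.005},{"translation":[0,0,0.015],"angular":[0,0,0],"grip":0.005},{"translation":[0,0,0.016],"angular":[0,0,0],"grip":0.005}])

```text
clock: 7.55
ee_pos: [0.4743, -0.093, 0.0409]
eef_rot: [0.0, 0.737, 0.676, 0.0]
wrist_force: [1.6, 0.2, 0.7]
gripper_width: 0.0131
grasp_force: 49.4
```

Emit:
drive_tool(increments=[{"translation":[0,0,0.001],"angular":[0,0,0],"grip":0.005},{"translation":[0,0,0.002],"angular":[0,0,0],"grip":0.005},{"translation":[0,0,0.003],"angular":[0,0,0],"grip":0.005},{"translation":[0,0,0.003],"angular":[0,0,0],"grip":0.005}])

```text
clock: 7.88
ee_pos: [0.4744, -0.0931, 0.0392]
eef_rot: [-0.0, 0.737, 0.676, -0.0]
wrist_force: [-1.5, 0.6, 8.6]
gripper_width: 0.0135
grasp_force: 50.4
```

Emit:
drive_tool(increments=[{"translation":[0,0,-0.001],"angular":[0,0,0],"grip":0.02},{"translation":[0,0,-0.002],"angular":[0,0,0],"grip":0.04},{"translation":[0,0,-0.002],"angular":[0,0,0],"grip":0.05},{"translation":[0,0,-0.002],"angular":[0,0,0],"grip":0.05},{"translation":[0,0,-0.006],"angular":[0,0,0],"grip":0.05}])

```text
clock: 8.3
ee_pos: [0.4733, -0.0926, 0.0435]
eef_rot: [-0.001, 0.737, 0.676, -0.0]
wrist_force: [0.4, -0.0, -0.1]
gripper_width: 0.0498
grasp_force: 0.0
```

Emit:
drive_tool(increments=[{"translation":[0,0,-0.015],"angular":[0,0,0],"grip":0.05},{"translation":[0,0,-0.045],"angular":[0,0,0],"grip":0.05},{"translation":[0,0,-0.085],"angular":[0,0,0],"grip":0.05},{"translation":[0,0,-0.12],"angular":[0,0,0],"grip":0.05},{"translation":[0,0,-0.15],"angular":[0,0,0],"grip":0.05}])

```text
clock: 8.72
ee_pos: [0.4744, -0.093, 0.1971]
eef_rot: [0.001, 0.737, 0.676, 0.0]
wrist_force: [-0.2, 0.0, 0.1]
gripper_width: 0.0499
grasp_force: 0.0
```

Run:
```python
from h import *
import pickle
s=get_state(); print(s['ee_pos'],s['q'].round(3),s['gripper_width'],s['wrist_force'])
f=frame('wrist');P=cloud(f)
comps(P,.06,.085,(.474,-.093),.04,'key')
comps(P,.024,.045,(.474,-.093),.04,'stand')
for n in('top','side'):
    f=pickle.load(open(n+'0.pkl','rb')); P=cloud(f)
    for u,v in ([(264,300),(267,290),(293,298),(290,285),(281,265)] if n=='top' else [(293,200),(290,215),(295,190),(300,175)]): print(n,u,v,P[v,u].round(3),f['pixels'][v,u])
```

```text
[ 0.47439842 -0.09302816  0.1971073 ] [-0.429 -0.121  2.007  0.     1.254 -0.342] 0.049936839829910366 [-0.17315793  0.03849654  0.11433337]
key [306, 213, 21, 35, 706] z 0.0674 ctr [473.7 -92.9] size [22.5 13.4] ang 85.0
stand [291, 185, 55, 70, 2931] z 0.0297 ctr [475.4 -94. ] size [52.7 40.1] ang 85.6
top 264 300 [0.404 0.113 0.366] [85 73 62]
top 267 290 [0.427 0.102 0.394] [84 74 63]
top 293 298 [0.407 0.042 0.367] [94 83 69]
top 290 285 [0.438 0.048 0.38 ] [74 64 53]
top 281 265 [0.494 0.074 0.323] [72 65 53]
side 293 200 [0.465 0.017 0.336] [17 18 18]
side 290 215 [0.473 0.03  0.287] [ 4 10  5]
side 295 190 [0.547 0.044 0.324] [246 235 211]
side 300 175 [0.609 0.052 0.34 ] [132 120 105]
```

Key is parked (top at 67.4 mm against 68 expected). Now over the microscope to the box.

Emit:
drive_tool(increments=[{"translation":[0,-0.01,-0.02],"angular":[0,0,0],"grip":0.05},{"translation":[-0.002,-0.025,-0.055],"angular":[0,0,0],"grip":0.05},{"translation":[-0.003,-0.04,-0.09],"angular":[0,0,0],"grip":0.05},{"translation":[-0.004,-0.055,-0.125],"angular":[0,0,0],"grip":0.05},{"translation":[-0.006,-0.074,-0.16],"angular":[0,0,0],"grip":0.05}])

```text
clock: 9.18
ee_pos: [0.3989, -0.0921, 0.3556]
eef_rot: [-0.0, 0.737, 0.676, -0.0]
wrist_force: [1.0, -1.1, 1.4]
gripper_width: 0.05
grasp_force: 0.0
```

Emit:
drive_tool(increments=[{"translation":[0,0,-0.035],"angular":[0,0,0],"grip":0.05},{"translation":[0,0,-0.07],"angular":[0,0,0],"grip":0.05},{"translation":[0,0,-0.1],"angular":[0,0,0],"grip":0.05},{"translation":[0,0,-0.115],"angular":[0,0,0],"grip":0.05},{"translation":[0,0,-0.12],"angular":[0,0,0],"grip":0.05}])

```text
clock: 9.6
ee_pos: [0.4003, -0.0927, 0.4777]
eef_rot: [0.003, 0.737, 0.676, 0.001]
wrist_force: [0.5, -0.2, 0.0]
gripper_width: 0.0498
grasp_force: 0.0
```

Emit:
drive_tool(increments=[{"translation":[0.03,-0.003,0],"angular":[0,0,0.12],"grip":0.05},{"translation":[0.065,-0.006,0],"angular":[0,0,0.24],"grip":0.05},{"translation":[0.1,-0.009,0],"angular":[0,0,0.36],"grip":0.05},{"translation":[0.14,-0.012,0],"angular":[0,0,0.48],"grip":0.05},{"translation":[0.181,-0.016,0],"angular":[0,0,0.6],"grip":0.05}])

```text
clock: 10.02
ee_pos: [0.3998, 0.0685, 0.4727]
eef_rot: [-0.001, 0.889, 0.458, -0.001]
wrist_force: [1.6, 0.3, 0.5]
gripper_width: 0.0501
grasp_force: 0.0
```

Emit:
drive_tool(increments=[{"translation":[0.03,-0.025,0],"angular":[0,0,0.12],"grip":0.06},{"translation":[0.06,-0.05,0],"angular":[0,0,0.24],"grip":0.06},{"translation":[0.09,-0.073,0],"angular":[0,0,0.36],"grip":0.06},{"translation":[0.12,-0.097,0],"angular":[0,0,0.48],"grip":0.06},{"translation":[0.14,-0.115,0],"angular":[0,0,0.6],"grip":0.06}])

```text
clock: 10.43
ee_pos: [0.3877, 0.2364, 0.4726]
eef_rot: [0.0, 0.975, 0.22, -0.001]
wrist_force: [0.5, -0.1, 0.1]
gripper_width: 0.06
grasp_force: 0.0
```

Emit:
drive_tool(increments=[{"translation":[0,0,0.03],"angular":[0,0,0],"grip":0.05},{"translation":[0,0,0.065],"angular":[0,0,0],"grip":0.05},{"translation":[0,0,0.1],"angular":[0,0,0],"grip":0.05},{"translation":[0,0,0.13],"angular":[0,0,0],"grip":0.05},{"translation":[0,0,0.15],"angular":[0,0,0],"grip":0.05}])

```text
clock: 10.85
ee_pos: [0.3863, 0.2344, 0.3189]
eef_rot: [0.0, 0.975, 0.223, -0.004]
wrist_force: [-0.5, -0.3, -0.2]
gripper_width: 0.0502
grasp_force: 0.0
```

Emit:
drive_tool(increments=[{"translation":[0,0,0],"angular":[0,0,0],"grip":0.05},{"translation":[0,0,0],"angular":[0,0,0],"grip":0.05},{"translation":[0,0,0],"angular":[0,0,0],"grip":0.05},{"translation":[0,0,0],"angular":[0,0,0],"grip":0.05}])

```text
clock: 11.18
ee_pos: [0.3893, 0.235, 0.3263]
eef_rot: [-0.0, 0.975, 0.223, 0.002]
wrist_force: [-0.4, -0.8, -0.1]
gripper_width: 0.0501
grasp_force: 0.0
```

Run:
```python
from h import *
import pickle
s=get_state(); print(s['ee_pos'],s['q'].round(3),s['wrist_force'])
f=frame('wrist');P=cloud(f);save(f,'w3.png')
comps(P,.115,.14,(.455,.27),.04,'post')
comps(P,.045,.09,(.54,.3),.2,'box')
f=frame('top');P=cloud(f)
m=(P[...,2]>.04)&(P[...,2]<.11)&(abs(P[...,0]-.54)<.15)&(abs(P[...,1]-.3)<.16)
# box walls: white pixels
w=m&(f['pixels'].min(-1)>190)&(P[...,2]<.062)
comps(P,.04,.062,(.53,.31),.16,'topbox')
q=P[w].astype(np.float32); r=cv2.minAreaRect(q[:,:2]*1000); print('white',len(q),r)
```

```text
[0.38928268 0.23498029 0.32634286] [ 0.293 -0.303  1.922 -0.     1.519  1.414] [-0.35179708 -0.80247117 -0.06647622]
post [304, 106, 20, 21, 334] z 0.1282 ctr [455.9 269.1] size [14.8 14.7] ang 25.7
box [172, 0, 299, 148, 33488] z 0.0638 ctr [496.3 285.1] size [127.2 264. ] ang 22.7
box [489, 0, 68, 111, 2898] z 0.0713 ctr [580.6 133.2] size [93.1 32.9] ang 23.3
topbox [170, 218, 72, 69, 493] z 0.0523 ctr [572.7 318.8] size [150. 240.] ang 18.7
topbox [222, 224, 39, 65, 437] z 0.0544 ctr [545.  203.4] size [106.9 210.8] ang 70.4
white 613 ((546.8860473632812, 302.8651123046875), (206.533935546875, 253.6334991455078), 18.078231811523438)
```

View pics/w3.png

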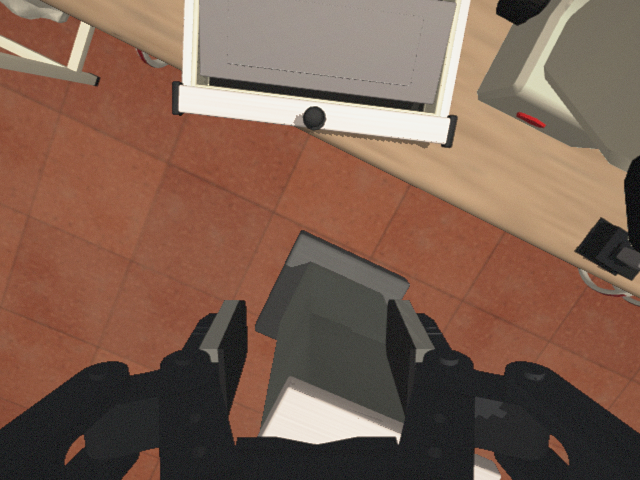

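Wrist view: post at (314,117) on the runner bar (175,97)–(452,131), panels behind it. Fitting the runner's direction.

Run:
```python
from h import *
f=frame('wrist');P=cloud(f)
# runner: bar pixels, within 14mm of line through post
for it,a in enumerate([np.radians(18.5)]*1):
    d=np.array([-np.sin(a),np.cos(a)]); n=np.array([np.cos(a),np.sin(a)])
    q=P[(P[...,2]>.055)&(P[...,2]<.064)]; r=q[:,:2]-[.456,.2695]
    k=(abs(r@n)<.022)&(abs(r@d)<.14)
    b=cv2.minAreaRect((q[k,:2]*1000).astype(np.float32)); print(b, np.median(q[k,2]))
    for lo in (-.11,-.06,.04,.09):
        kk=k&(abs(r@d-lo)<.01); t=(r@n)[kk]; print(lo,kk.sum(),np.percentile(t,[2,50,98]).round(4))
delta([.456,.2695,.2],18.5)
```

```text
((458.62982177734375, 269.57452392578125), (29.76575469970703, 264.2338562011719), 18.959421157836914) 0.058525824366871204
-0.11 571 [-0.0077  0.0039  0.0151]
-0.06 572 [-0.0083  0.0034  0.0148]
0.04 595 [-0.0092  0.0024  0.0137]
0.09 602 [-0.0096  0.002   0.0133]
trans [0.075, -0.0021, 0.1261] yawx 25.7 rotvec [0.0002, -0.0026, 0.1264]
```

Emit:
drive_tool(increments=[{"translation":[0.015,0,0.02],"angular":[0,0,0.03],"grip":0.05},{"translation":[0.035,-0.001,0.05],"angular":[0,0,0.06],"grip":0.05},{"translation":[0.055,-0.001,0.085],"angular":[0,0,0.09],"grip":0.05},{"translation":[0.07,-0.002,0.11],"angular":[0,0,0.117],"grip":0.05},{"translation":[0.075,-0.002,0.121],"angular":[0,0,0.117],"grip":0.05}])

```text
clock: 11.75
ee_pos: [0.4548, 0.2691, 0.1998]
eef_rot: [0.0, 0.986, 0.165, -0.003]
wrist_force: [-1.3, 0.1, -1.4]
gripper_width: 0.0498
grasp_force: 0.0
```

Emit:
drive_tool(increments=[{"translation":[0,0,0],"angular":[0,0,0],"grip":0.05},{"translation":[0,0,0],"angular":[0,0,0],"grip":0.05},{"translation":[0,0,0],"angular":[0,0,0],"grip":0.05},{"translation":[0,0,0],"angular":[0,0,0],"grip":0.05},{"translation":[0,0,0],"angular":[0,0,0],"grip":0.05}])

```text
clock: 12.17
ee_pos: [0.4557, 0.2693, 0.2054]
eef_rot: [-0.0, 0.986, 0.166, 0.002]
wrist_force: [-0.7, 0.6, -0.2]
gripper_width: 0.05
grasp_force: 0.0
```

Run:
```python
from h import *
f=frame('wrist');P=cloud(f); s=get_state(); print(s['ee_pos'])
comps(P,.115,.14,(.455,.27),.04,'post',50)
delta([.456,.2695,.086],19)
```

```text
[0.45559236 0.269282   0.20504413]
post [302, 236, 29, 33, 739] z 0.1281 ctr [456.3 269.2] size [15.1 15.4] ang 7.1
trans [0.0001, -0.0001, 0.119] yawx 19.0 rotvec [0.0, -0.0029, 0.0008]
```

Emit:
drive_tool(increments=[{"translation":[0,0,0.01],"angular":[0,0,0],"grip":0.05},{"translation":[0,0,0.04],"angular":[0,0,0],"grip":0.05},{"translation":[0,0,0.08],"angular":[0,0,0],"grip":0.05},{"translation":[0,0,0.108],"angular":[0,0,0],"grip":0.05},{"translation":[0,0,0.117],"angular":[0,0,0],"grip":0.05}])

```text
clock: 12.63
ee_pos: [0.4514, 0.2678, 0.0811]
eef_rot: [0.001, 0.986, 0.165, -0.004]
wrist_force: [-0.5, -0.4, -0.2]
gripper_width: 0.0498
grasp_force: 0.0
```

Emit:
drive_tool(increments=[{"translation":[0,0,0],"angular":[0,0,0],"grip":0.04},{"translation":[0,0,0],"angular":[0,0,0],"grip":0.025},{"translation":[0,0,0],"angular":[0,0,0],"grip":0.01},{"translation":[0,0,0],"angular":[0,0,0],"grip":0.005},{"translation":[0,0,0],"angular":[0,0,0],"grip":0.005}], grip_force=40)

```text
clock: 13.05
ee_pos: [0.4569, 0.2698, 0.0887]
eef_rot: [-0.0, 0.986, 0.165, 0.002]
wrist_force: [0.4, 0.0, 4.4]
gripper_width: 0.0149
grasp_force: 39.1
```

Emit:
drive_tool(increments=[{"translation":[0.004,0,0],"angular":[0,0,0],"grip":0.005},{"translation":[0.01,0,0],"angular":[0,0,0],"grip":0.005},{"translation":[0.018,0,0],"angular":[0,0,0],"grip":0.005},{"translation":[0.026,0,0],"angular":[0,0,0],"grip":0.005},{"translation":[0.035,0,0],"angular":[0,0,0],"grip":0.005}])

```text
clock: 13.47
ee_pos: [0.4894, 0.2811, 0.0887]
eef_rot: [-0.0, 0.986, 0.166, 0.001]
wrist_force: [-4.1, -0.2, 6.8]
gripper_width: 0.0149
grasp_force: 39.9
```

Emit:
drive_tool(increments=[{"translation":[0.009,0,0],"angular":[0,0,0],"grip":0.005},{"translation":[0.018,0,0],"angular":[0,0,0],"grip":0.005},{"translation":[0.027,0,0],"angular":[0,0,0],"grip":0.005},{"translation":[0.036,0,0],"angular":[0,0,0],"grip":0.005},{"translation":[0.045,0,0],"angular":[0,0,0],"grip":0.005}])

```text
clock: 13.88
ee_pos: [0.5322, 0.2959, 0.0887]
eef_rot: [-0.0, 0.986, 0.166, 0.001]
wrist_force: [-2.3, -0.8, 6.4]
gripper_width: 0.0153
grasp_force: 39.8
```

Emit:
drive_tool(increments=[{"translation":[0.009,0,0],"angular":[0,0,0],"grip":0.005},{"translation":[0.018,0,0],"angular":[0,0,0],"grip":0.005},{"translation":[0.027,0,0],"angular":[0,0,0],"grip":0.005},{"translation":[0.036,0,0],"angular":[0,0,0],"grip":0.005},{"translation":[0.045,0,0],"angular":[0,0,0],"grip":0.005}])

```text
clock: 14.3
ee_pos: [0.5746, 0.3105, 0.0887]
eef_rot: [-0.0, 0.986, 0.166, 0.001]
wrist_force: [-2.8, 0.7, 6.1]
gripper_width: 0.015
grasp_force: 39.7
```

Emit:
drive_tool(increments=[{"translation":[0.006,0,0],"angular":[0,0,0],"grip":0.005},{"translation":[0.012,0,0],"angular":[0,0,0],"grip":0.005},{"translation":[0.018,0,0],"angular":[0,0,0],"grip":0.005},{"translation":[0.024,0,0],"angular":[0,0,0],"grip":0.005},{"translation":[0.03,0,0],"angular":[0,0,0],"grip":0.005}])

```text
clock: 14.72
ee_pos: [0.6028, 0.3203, 0.0887]
eef_rot: [-0.0, 0.986, 0.165, 0.001]
wrist_force: [-2.4, -0.6, 5.6]
gripper_width: 0.015
grasp_force: 39.5
```

Emit:
drive_tool(increments=[{"translation":[0.004,0,0],"angular":[0,0,0],"grip":0.005},{"translation":[0.007,0,0],"angular":[0,0,0],"grip":0.005},{"translation":[0.009,0,0],"angular":[0,0,0],"grip":0.005},{"translation":[0.011,0,0],"angular":[0,0,0],"grip":0.005},{"translation":[0.011,0,0],"angular":[0,0,0],"grip":0.005}])

```text
clock: 15.13
ee_pos: [0.6104, 0.3229, 0.0887]
eef_rot: [0.001, 0.986, 0.166, -0.003]
wrist_force: [-14.4, -5.7, 14.6]
gripper_width: 0.0147
grasp_force: 40.5
```

Rear stop reached (162.4 mm travel, force rising). Release and rise.

Emit:
drive_tool(increments=[{"translation":[-0.003,0,0],"angular":[0,0,0],"grip":0.02},{"translation":[-0.003,0,0],"angular":[0,0,0],"grip":0.04},{"translation":[-0.003,0,0],"angular":[0,0,0],"grip":0.05},{"translation":[-0.003,0,-0.015],"angular":[0,0,0],"grip":0.05},{"translation":[-0.003,0,-0.045],"angular":[0,0,0],"grip":0.05}])

```text
clock: 15.55
ee_pos: [0.6066, 0.3213, 0.1277]
eef_rot: [0.001, 0.986, 0.165, -0.004]
wrist_force: [-0.6, -0.4, -0.3]
gripper_width: 0.0502
grasp_force: 0.0
```

Emit:
drive_tool(increments=[{"translation":[-0.02,0,-0.03],"angular":[0,0,0],"grip":0.05},{"translation":[-0.05,0,-0.06],"angular":[0,0,0],"grip":0.05},{"translation":[-0.08,0,-0.09],"angular":[0,0,0],"grip":0.05},{"translation":[-0.11,0,-0.11],"angular":[0,0,0],"grip":0.05},{"translation":[-0.13,0,-0.12],"angular":[0,0,0],"grip":0.05}])

```text
clock: 15.97
ee_pos: [0.486, 0.2799, 0.2565]
eef_rot: [-0.001, 0.986, 0.166, 0.003]
wrist_force: [0.8, 0.8, 0.9]
gripper_width: 0.0502
grasp_force: 0.0
```

Emit:
drive_tool(increments=[{"translation":[0,0,0],"angular":[0,0,0],"grip":0.08},{"translation":[0,0,0],"angular":[0,0,0],"grip":0.08},{"translation":[0,0,0],"angular":[0,0,0],"grip":0.08},{"translation":[0,0,0],"angular":[0,0,0],"grip":0.08}])

```text
clock: 16.3
ee_pos: [0.4867, 0.2799, 0.2507]
eef_rot: [0.0, 0.986, 0.165, -0.001]
wrist_force: [0.6, 0.5, -1.2]
gripper_width: 0.0803
grasp_force: 0.0
```

Run:
```python
from h import *
f=frame('wrist');P=cloud(f); s=get_state(); print(s['ee_pos'],s['q'].round(2)); save(f,'w4.png')
comps(P,.115,.135,(.61,.323),.03,'post',50)
f=frame('top');P=cloud(f)
comps(P,.024,.045,(.53,-.25),.03,'A',20);comps(P,.03,.055,(.51,-.3166),.025,'B',20);comps(P,.03,.055,(.51,-.38),.025,'C',20);comps(P,.024,.045,(.52,-.465),.03,'D',20)
delta([.40,.25,.47],50)
```

```text
[0.48669453 0.27987379 0.25047139] [0.32 0.02 1.77 0.   1.35 1.56]
post [302, 0, 28, 30, 701] z 0.1281 ctr [607.9 321.7] size [13.1 15.6] ang 16.1
A [385, 257, 12, 10, 115] z 0.0323 ctr [ 528.7 -251.2] size [36.  30.1] ang 88.7
B [408, 263, 8, 8, 44] z 0.04 ctr [ 511.5 -316.3] size [20.8 21.1] ang 70.1
C [428, 263, 8, 7, 47] z 0.0388 ctr [ 510.3 -380.3] size [23.8 20.2] ang 86.5
D [451, 258, 13, 11, 113] z 0.0324 ctr [ 519.  -464.7] size [30.8 37.8] ang 8.6
trans [-0.092, -0.0, -0.2195] yawx 19.0 rotvec [-0.0005, 0.0017, -0.5406]
```

View pics/w4.png

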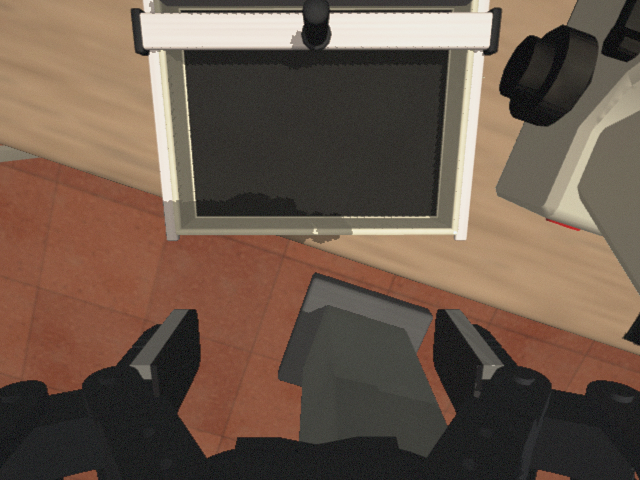

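Wrist view: box open, cover folded behind the runner (315,30), black floor (190–445, 50–215) empty. Objects haven't moved. Going to cube A.

Emit:
drive_tool(increments=[{"translation":[-0.01,0,-0.024],"angular":[0,0,-0.11],"grip":0.07},{"translation":[-0.02,0,-0.048],"angular":[0,0,-0.22],"grip":0.07},{"translation":[-0.03,0,-0.072],"angular":[0,0,-0.33],"grip":0.07},{"translation":[-0.04,0,-0.096],"angular":[0,0,-0.44],"grip":0.07},{"translation":[-0.05,0,-0.12],"angular":[0,0,-0.54],"grip":0.07}])

```text
clock: 16.82
ee_pos: [0.4389, 0.2635, 0.3717]
eef_rot: [-0.0, 0.905, 0.425, -0.001]
wrist_force: [1.0, -0.2, 0.6]
gripper_width: 0.0701
grasp_force: 0.0
```

Emit:
drive_tool(increments=[{"translation":[-0.007,-0.0043,-0.02],"angular":[0,0,-0.12],"grip":0.07},{"translation":[-0.014,-0.0086,-0.04],"angular":[0,0,-0.24],"grip":0.07},{"translation":[-0.021,-0.013,-0.06],"angular":[0,0,-0.36],"grip":0.07},{"translation":[-0.029,-0.017,-0.08],"angular":[0,0,-0.48],"grip":0.07},{"translation":[-0.036,-0.0216,-0.1],"angular":[0,0,-0.6],"grip":0.07}])

```text
clock: 17.23
ee_pos: [0.3994, 0.2498, 0.4718]
eef_rot: [-0.0, 0.739, 0.674, -0.001]
wrist_force: [0.4, 0.0, 0.0]
gripper_width: 0.0701
grasp_force: 0.0
```

Emit:
drive_tool(increments=[{"translation":[-0.03,0.003,0],"angular":[0,0,-0.015],"grip":0.07},{"translation":[-0.065,0.006,0],"angular":[0,0,-0.03],"grip":0.07},{"translation":[-0.1,0.01,0],"angular":[0,0,-0.045],"grip":0.07},{"translation":[-0.14,0.014,0],"angular":[0,0,-0.06],"grip":0.07},{"translation":[-0.179,0.0176,0],"angular":[0,0,-0.075],"grip":0.07}])

```text
clock: 17.65
ee_pos: [0.3994, 0.0686, 0.471]
eef_rot: [-0.0, 0.715, 0.699, -0.0]
wrist_force: [1.0, 0.1, 0.1]
gripper_width: 0.07
grasp_force: 0.0
```

Emit:
drive_tool(increments=[{"translation":[-0.035,0.001,0],"angular":[0,0,0],"grip":0.07},{"translation":[-0.07,0.002,0],"angular":[0,0,0],"grip":0.07},{"translation":[-0.105,0.003,0],"angular":[0,0,0],"grip":0.07},{"translation":[-0.14,0.004,0],"angular":[0,0,0],"grip":0.07},{"translation":[-0.17,0.004,0],"angular":[0,0,0],"grip":0.07}])

```text
clock: 18.07
ee_pos: [0.3993, -0.1024, 0.4709]
eef_rot: [-0.0, 0.716, 0.698, -0.0]
wrist_force: [0.6, 0.4, -0.0]
gripper_width: 0.0697
grasp_force: 0.0
```

Emit:
drive_tool(increments=[{"translation":[-0.015,0.013,0.027],"angular":[0,0,0],"grip":0.07},{"translation":[-0.03,0.026,0.054],"angular":[0,0,0],"grip":0.07},{"translation":[-0.045,0.039,0.081],"angular":[0,0,0],"grip":0.07},{"translation":[-0.06,0.052,0.108],"angular":[0,0,0],"grip":0.07},{"translation":[-0.076,0.065,0.135],"angular":[0,0,0],"grip":0.07}])

```text
clock: 18.48
ee_pos: [0.4631, -0.1785, 0.3344]
eef_rot: [-0.001, 0.716, 0.699, -0.0]
wrist_force: [0.7, 0.5, 1.1]
gripper_width: 0.07
grasp_force: 0.0
```

Emit:
drive_tool(increments=[{"translation":[-0.015,0.013,0.027],"angular":[0,0,0],"grip":0.07},{"translation":[-0.03,0.026,0.054],"angular":[0,0,0],"grip":0.07},{"translation":[-0.045,0.039,0.081],"angular":[0,0,0],"grip":0.07},{"translation":[-0.06,0.052,0.108],"angular":[0,0,0],"grip":0.07},{"translation":[-0.076,0.065,0.135],"angular":[0,0,0],"grip":0.07}])

```text
clock: 18.9
ee_pos: [0.5263, -0.2557, 0.199]
eef_rot: [-0.001, 0.715, 0.699, -0.0]
wrist_force: [1.3, 0.4, -0.7]
gripper_width: 0.0703
grasp_force: 0.0
```

Emit:
drive_tool(increments=[{"translation":[0,0,0],"angular":[0,0,0],"grip":0.07},{"translation":[0,0,0],"angular":[0,0,0],"grip":0.07},{"translation":[0,0,0],"angular":[0,0,0],"grip":0.07},{"translation":[0,0,0],"angular":[0,0,0],"grip":0.07},{"translation":[0,0,0],"angular":[0,0,0],"grip":0.07}])

```text
clock: 19.32
ee_pos: [0.5264, -0.2551, 0.2035]
eef_rot: [0.002, 0.715, 0.699, 0.0]
wrist_force: [0.6, 1.3, 0.5]
gripper_width: 0.0702
grasp_force: 0.0
```

```bash
cat >> h.py <<'E'
def objs():
    f=frame('wrist');P=cloud(f); s=get_state(); print(s['clock'],s['ee_pos'],s['q'].round(2))
    comps(P,.024,.05,(.52,-.35),.18,'o',150)
E
python3 - <<'E'
from h import *
objs(); delta([.527,-.2547,.1],88.7)
E
```

```text
19.3667 [ 0.52628932 -0.25502166  0.2033375 ] [-0.64  0.12  1.75  0.    1.26 -0.62]
o [427, 94, 65, 50, 2822] z 0.0453 ctr [ 626.9 -183.7] size [36.9 32.4] ang 7.7
o [267, 109, 34, 35, 914] z 0.0386 ctr [ 504.9 -187.9] size [22.7 22.4] ang 41.9
o [296, 192, 43, 50, 1936] z 0.0315 ctr [ 526.4 -255.5] size [37.7 31.6] ang 87.9
o [429, 200, 131, 120, 4160] z 0.0359 ctr [ 643.1 -276.4] size [110.   65.3] ang 50.4
o [282, 282, 30, 35, 824] z 0.0383 ctr [ 508.8 -320. ] size [22.7 23.3] ang 13.6
o [285, 353, 29, 35, 805] z 0.0382 ctr [ 508.9 -383.9] size [22.6 23.5] ang 13.9
o [293, 428, 36, 16, 415] z 0.0306 ctr [ 517.6 -451.7] size [13.5 32.3] ang 76.5
trans [0.0005, 0.0004, 0.1033] yawx 88.7 rotvec [0.0027, 0.0019, -0.0003]
```

Measured positions agree with the corrected estimates. Descend on cube A and grip.

Emit:
drive_tool(increments=[{"translation":[0,0,0.02],"angular":[0,0,0],"grip":0.06},{"translation":[0,0,0.055],"angular":[0,0,0],"grip":0.06},{"translation":[0,0,0.095],"angular":[0,0,0],"grip":0.06},{"translation":[0,0,0.125],"angular":[0,0,0],"grip":0.06},{"translation":[0,0,0.14],"angular":[0,0,0],"grip":0.06}])

```text
clock: 19.78
ee_pos: [0.5238, -0.2533, 0.058]
eef_rot: [-0.002, 0.715, 0.699, -0.0]
wrist_force: [-0.4, 0.3, 0.1]
gripper_width: 0.0601
grasp_force: 0.0
```

Emit:
drive_tool(increments=[{"translation":[0,0,0.01],"angular":[0,0,0],"grip":0.06},{"translation":[0,0,0.025],"angular":[0,0,0],"grip":0.06},{"translation":[0,0,0.042],"angular":[0,0,0],"grip":0.06},{"translation":[0,0,0.053],"angular":[0,0,0],"grip":0.06},{"translation":[0,0,0.056],"angular":[0,0,0],"grip":0.06}])

```text
clock: 20.2
ee_pos: [0.5253, -0.2546, 0.0046]
eef_rot: [-0.001, 0.715, 0.699, -0.0]
wrist_force: [-0.2, 0.6, -0.1]
gripper_width: 0.06
grasp_force: 0.0
```

Emit:
drive_tool(increments=[{"translation":[0,0,0],"angular":[0,0,0],"grip":0.05},{"translation":[0,0,0],"angular":[0,0,0],"grip":0.035},{"translation":[0,0,0],"angular":[0,0,0],"grip":0.02},{"translation":[0,0,0],"angular":[0,0,0],"grip":0.015},{"translation":[0,0,0],"angular":[0,0,0],"grip":0.015}])

```text
clock: 20.62
ee_pos: [0.5268, -0.2557, 0.0069]
eef_rot: [0.001, 0.715, 0.699, 0.0]
wrist_force: [-0.0, 1.6, 4.7]
gripper_width: 0.0291
grasp_force: 40.5
```

Emit:
drive_tool(increments=[{"translation":[0,0,-0.01],"angular":[0,0,0],"grip":0.015},{"translation":[0,0,-0.035],"angular":[0,0,0],"grip":0.015},{"translation":[0,0,-0.07],"angular":[0,0,0],"grip":0.015},{"translation":[0,0,-0.105],"angular":[0,0,0],"grip":0.015},{"translation":[0,0,-0.14],"angular":[0,0,0],"grip":0.015}])

```text
clock: 21.03
ee_pos: [0.5251, -0.2545, 0.1469]
eef_rot: [-0.001, 0.715, 0.699, -0.0]
wrist_force: [0.9, -0.1, -1.4]
gripper_width: 0.0294
grasp_force: 39.8
```

Emit:
drive_tool(increments=[{"translation":[0.012,-0.01,-0.03],"angular":[0,0,0],"grip":0.015},{"translation":[0.028,-0.024,-0.062],"angular":[0,0,0],"grip":0.015},{"translation":[0.044,-0.038,-0.095],"angular":[0,0,0],"grip":0.015},{"translation":[0.06,-0.052,-0.128],"angular":[0,0,0],"grip":0.015},{"translation":[0.076,-0.065,-0.162],"angular":[0,0,0],"grip":0.015}])

```text
clock: 21.45
ee_pos: [0.461, -0.1762, 0.3088]
eef_rot: [-0.0, 0.715, 0.699, -0.0]
wrist_force: [1.4, -0.1, -0.4]
gripper_width: 0.0293
grasp_force: 39.9
```

Emit:
drive_tool(increments=[{"translation":[0.016,-0.014,-0.033],"angular":[0,0,0],"grip":0.015},{"translation":[0.032,-0.028,-0.066],"angular":[0,0,0],"grip":0.015},{"translation":[0.048,-0.041,-0.1],"angular":[0,0,0],"grip":0.015},{"translation":[0.064,-0.054,-0.135],"angular":[0,0,0],"grip":0.015},{"translation":[0.076,-0.065,-0.162],"angular":[0,0,0],"grip":0.015}])

```text
clock: 21.87
ee_pos: [0.3979, -0.0986, 0.4727]
eef_rot: [0.002, 0.715, 0.699, 0.001]
wrist_force: [0.2, 0.1, -0.4]
gripper_width: 0.0295
grasp_force: 39.8
```

Emit:
drive_tool(increments=[{"translation":[0.03,-0.001,0],"angular":[0,0,0],"grip":0.015},{"translation":[0.065,-0.002,0],"angular":[0,0,0],"grip":0.015},{"translation":[0.1,-0.003,0],"angular":[0,0,0],"grip":0.015},{"translation":[0.135,-0.004,0],"angular":[0,0,0],"grip":0.015},{"translation":[0.17,-0.004,0],"angular":[0,0,0],"grip":0.015}])

```text
clock: 22.28
ee_pos: [0.3982, 0.0717, 0.4697]
eef_rot: [0.0, 0.716, 0.699, 0.0]
wrist_force: [1.0, -0.0, -0.5]
gripper_width: 0.0295
grasp_force: 39.9
```

Emit:
drive_tool(increments=[{"translation":[0.036,-0.001,0],"angular":[0,0,-0.036],"grip":0.015},{"translation":[0.072,-0.002,0],"angular":[0,0,-0.072],"grip":0.015},{"translation":[0.108,-0.003,0],"angular":[0,0,-0.108],"grip":0.015},{"translation":[0.144,-0.004,0],"angular":[0,0,-0.144],"grip":0.015},{"translation":[0.18,-0.004,0],"angular":[0,0,-0.18],"grip":0.015}])

```text
clock: 22.7
ee_pos: [0.3983, 0.2519, 0.4697]
eef_rot: [0.0, 0.649, 0.761, 0.0]
wrist_force: [0.8, -0.4, -1.7]
gripper_width: 0.0291
grasp_force: 39.9
```

Emit:
drive_tool(increments=[{"translation":[0.021,0.024,0.024],"angular":[0,0,-0.035],"grip":0.015},{"translation":[0.042,0.048,0.048],"angular":[0,0,-0.07],"grip":0.015},{"translation":[0.063,0.072,0.072],"angular":[0,0,-0.105],"grip":0.015},{"translation":[0.084,0.098,0.096],"angular":[0,0,-0.14],"grip":0.015},{"translation":[0.104,0.122,0.12],"angular":[0,0,-0.175],"grip":0.015}])

```text
clock: 23.12
ee_pos: [0.5041, 0.3731, 0.3482]
eef_rot: [-0.0, 0.58, 0.815, -0.0]
wrist_force: [-0.5, 0.4, -1.0]
gripper_width: 0.0294
grasp_force: 39.9
```

Emit:
drive_tool(increments=[{"translation":[0,0,0.03],"angular":[0,0,0],"grip":0.015},{"translation":[0,0,0.065],"angular":[0,0,0],"grip":0.015},{"translation":[0,0,0.1],"angular":[0,0,0],"grip":0.015},{"translation":[0,0,0.13],"angular":[0,0,0],"grip":0.015},{"translation":[0,0,0.15],"angular":[0,0,0],"grip":0.015}])

```text
clock: 23.53
ee_pos: [0.5017, 0.3709, 0.1953]
eef_rot: [-0.001, 0.581, 0.814, -0.003]
wrist_force: [0.5, -0.8, -1.8]
gripper_width: 0.0296
grasp_force: 40.0
```

Emit:
drive_tool(increments=[{"translation":[0,0,0],"angular":[0,0,0],"grip":0.015},{"translation":[0,0,0],"angular":[0,0,0],"grip":0.015},{"translation":[0,0,0],"angular":[0,0,0],"grip":0.015},{"translation":[0,0,0],"angular":[0,0,0],"grip":0.015},{"translation":[0,0,0],"angular":[0,0,0],"grip":0.015}])

```text
clock: 23.95
ee_pos: [0.5049, 0.3724, 0.2019]
eef_rot: [0.001, 0.581, 0.814, 0.002]
wrist_force: [0.3, 0.6, -0.6]
gripper_width: 0.0293
grasp_force: 40.0
```

```bash
cat >> h.py <<'E'
def boxmeas(name=None,c=(.554,.304),yaw=19):
    f=frame('wrist');P=cloud(f); s=get_state(); print(s['clock'],s['ee_pos'],s['gripper_width'],s['grasp_force'],s['q'].round(2))
    if name: save(f,name)
    a=np.radians(yaw); Rb=np.array([[np.cos(a),np.sin(a)],[-np.sin(a),np.cos(a)]])
    q=P.reshape(-1,3); B=np.c_[(q[:,:2]-c)@Rb.T,q[:,2]]
    fl=B[(B[:,2]>-.004)&(B[:,2]<.014)&(abs(B[:,0])<.1)&(abs(B[:,1])<.12)]
    print('floor x',np.percentile(fl[:,0],[.5,99.5]).round(4),'y',np.percentile(fl[:,1],[.5,99.5]).round(4),'z',np.median(fl[:,2]).round(4))
    Bi=B.reshape(P.shape); Bi=np.nan_to_num(Bi,nan=9)
    comps(Bi,.025,.048,(-.02,0),.1,'inbox',100)
E
python3 - <<'E'
from h import *
boxmeas('w5.png'); delta([.5043,.3715,.013],109)
E
```

```text
24.0 [0.50467189 0.37227823 0.20144554] 0.029044151054155892 39.96196925640106 [0.46 0.22 1.65 0.   1.27 0.12]
floor x [-0.0865  0.0609] y [-0.1136  0.1052] z 0.0062
inbox [227, 194, 14, 120, 746] z 0.0377 ctr [-87.1  52.2] size [ 2.4 95.5] ang 0.0
trans [-0.0007, -0.0012, 0.1884] yawx 109.0 rotvec [0.0032, -0.0004, -0.0001]
```

View pics/w5.png

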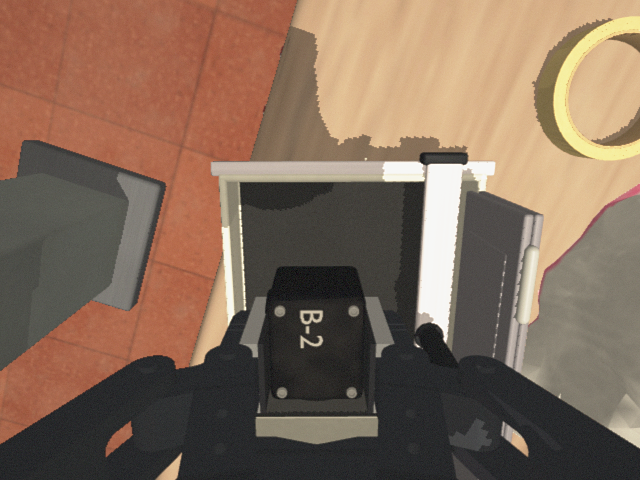

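Wrist view: cube B-2 held between the pads (315,335) above the box's left part, runner (440,250) clear. Lowering and releasing.

Emit:
drive_tool(increments=[{"translation":[0,0,0.02],"angular":[0,0,0],"grip":0.015},{"translation":[0,-0.001,0.055],"angular":[0,0,0],"grip":0.015},{"translation":[0,-0.001,0.09],"angular":[0,0,0],"grip":0.015},{"translation":[0,-0.001,0.12],"angular":[0,0,0],"grip":0.015},{"translation":[0,-0.001,0.14],"angular":[0,0,0],"grip":0.015}])

```text
clock: 24.42
ee_pos: [0.5017, 0.3709, 0.0567]
eef_rot: [-0.001, 0.581, 0.814, -0.001]
wrist_force: [-0.2, -0.0, -1.7]
gripper_width: 0.0291
grasp_force: 40.0
```

Emit:
drive_tool(increments=[{"translation":[0,0,0.012],"angular":[0,0,0],"grip":0.015},{"translation":[0,0,0.024],"angular":[0,0,0],"grip":0.015},{"translation":[0,0,0.036],"angular":[0,0,0],"grip":0.015},{"translation":[0,0,0.043],"angular":[0,0,0],"grip":0.015},{"translation":[0,0,0.047],"angular":[0,0,0],"grip":0.015}])

```text
clock: 24.83
ee_pos: [0.5033, 0.3717, 0.0129]
eef_rot: [0.0, 0.581, 0.814, 0.0]
wrist_force: [-6.3, -3.8, 23.3]
gripper_width: 0.0295
grasp_force: 43.1
```

Emit:
drive_tool(increments=[{"translation":[0,0,0],"angular":[0,0,0],"grip":0.015},{"translation":[0,0,0],"angular":[0,0,0],"grip":0.015},{"translation":[0,0,0],"angular":[0,0,0],"grip":0.015},{"translation":[0,0,0],"angular":[0,0,0],"grip":0.04},{"translation":[0,0,0],"angular":[0,0,0],"grip":0.052}])

```text
clock: 25.25
ee_pos: [0.5032, 0.3717, 0.0128]
eef_rot: [0.0, 0.581, 0.814, 0.0]
wrist_force: [-0.5, -0.1, 0.7]
gripper_width: 0.0501
grasp_force: 0.0
```

Emit:
drive_tool(increments=[{"translation":[0,0,-0.01],"angular":[0,0,0],"grip":0.052},{"translation":[0,0,-0.04],"angular":[0,0,0],"grip":0.052},{"translation":[0,0,-0.08],"angular":[0,0,0],"grip":0.052},{"translation":[0,0,-0.12],"angular":[0,0,0],"grip":0.052},{"translation":[0,0,-0.16],"angular":[0,0,0],"grip":0.06}])

```text
clock: 25.67
ee_pos: [0.5026, 0.3714, 0.1749]
eef_rot: [0.0, 0.581, 0.814, 0.0]
wrist_force: [1.5, 0.8, 0.3]
gripper_width: 0.0602
grasp_force: 0.0
```

Run:
```python
from h import *
boxmeas()
f=frame('top');P=cloud(f)
comps(P,.03,.055,(.51,-.3166),.025,'B',20);comps(P,.03,.055,(.51,-.38),.025,'C',20);comps(P,.024,.045,(.52,-.465),.035,'D',20)
delta([.40,.25,.47],99)
```

```text
25.7167 [0.50730691 0.37393421 0.18534997] 0.060509658586570446 0.0 [0.46 0.23 1.66 0.   1.23 0.12]
floor x [-0.0864  0.0617] y [-0.1131  0.1044] z 0.0061
inbox [223, 199, 22, 238, 1608] z 0.0371 ctr [-86.7   2.8] size [  1.6 194.3] ang 0.1
inbox [294, 199, 47, 56, 2473] z 0.0375 ctr [-27.3  80.8] size [37.9 31.5] ang 89.5
B [407, 263, 9, 8, 48] z 0.0395 ctr [ 510.1 -316.8] size [20.2 21. ] ang 44.2
C [428, 263, 8, 7, 44] z 0.0384 ctr [ 510.4 -380.7] size [19.5 21.4] ang 1.2
D [451, 258, 13, 11, 114] z 0.0325 ctr [ 519.5 -465.5] size [30.2 40.6] ang 9.1
trans [-0.0816, -0.1371, -0.2898] yawx 109.0 rotvec [0.0165, -0.0036, 0.1746]
```

Emit:
drive_tool(increments=[{"translation":[-0.006,-0.01,-0.028],"angular":[0,0,0],"grip":0.06},{"translation":[-0.014,-0.024,-0.058],"angular":[0,0,0],"grip":0.06},{"translation":[-0.023,-0.04,-0.088],"angular":[0,0,0],"grip":0.06},{"translation":[-0.032,-0.055,-0.118],"angular":[0,0,0],"grip":0.06},{"translation":[-0.041,-0.069,-0.148],"angular":[0,0,0],"grip":0.06}])

```text
clock: 26.18
ee_pos: [0.45, 0.3096, 0.3221]
eef_rot: [0.0, 0.581, 0.814, 0.0]
wrist_force: [0.1, 0.3, 0.2]
gripper_width: 0.0603
grasp_force: 0.0
```

Emit:
drive_tool(increments=[{"translation":[-0.008,-0.014,-0.03],"angular":[0,0,0.035],"grip":0.06},{"translation":[-0.016,-0.028,-0.06],"angular":[0,0,0.07],"grip":0.06},{"translation":[-0.025,-0.042,-0.09],"angular":[0,0,0.105],"grip":0.06},{"translation":[-0.033,-0.056,-0.12],"angular":[0,0,0.14],"grip":0.06},{"translation":[-0.041,-0.069,-0.148],"angular":[0,0,0.175],"grip":0.06}])

```text
clock: 26.6
ee_pos: [0.398, 0.2484, 0.4706]
eef_rot: [0.0, 0.65, 0.76, 0.001]
wrist_force: [-0.7, -0.5, -0.4]
gripper_width: 0.0598
grasp_force: 0.0
```

Emit:
drive_tool(increments=[{"translation":[-0.035,-0.005,0],"angular":[0,0,0.03],"grip":0.06},{"translation":[-0.07,-0.011,0],"angular":[0,0,0.06],"grip":0.06},{"translation":[-0.107,-0.017,0],"angular":[0,0,0.09],"grip":0.06},{"translation":[-0.143,-0.022,0],"angular":[0,0,0.12],"grip":0.06},{"translation":[-0.178,-0.028,0],"angular":[0,0,0.155],"grip":0.06}])

```text
clock: 27.02
ee_pos: [0.3985, 0.0674, 0.4688]
eef_rot: [0.001, 0.707, 0.707, 0.0]
wrist_force: [0.5, -0.3, 0.0]
gripper_width: 0.0601
grasp_force: 0.0
```

Emit:
drive_tool(increments=[{"translation":[-0.034,0,0],"angular":[0,0,0],"grip":0.06},{"translation":[-0.068,0,0],"angular":[0,0,0],"grip":0.06},{"translation":[-0.102,0,0],"angular":[0,0,0],"grip":0.06},{"translation":[-0.136,0,0],"angular":[0,0,0],"grip":0.06},{"translation":[-0.17,0,0],"angular":[0,0,0],"grip":0.06}])

```text
clock: 27.43
ee_pos: [0.3988, -0.1026, 0.4688]
eef_rot: [0.001, 0.707, 0.708, 0.0]
wrist_force: [0.2, -0.3, -0.2]
gripper_width: 0.0597
grasp_force: 0.0
```

Emit:
drive_tool(increments=[{"translation":[-0.022,0.011,0.027],"angular":[0,0,0],"grip":0.06},{"translation":[-0.044,0.022,0.054],"angular":[0,0,0],"grip":0.06},{"translation":[-0.066,0.033,0.081],"angular":[0,0,0],"grip":0.06},{"translation":[-0.088,0.044,0.108],"angular":[0,0,0],"grip":0.06},{"translation":[-0.11,0.0545,0.135],"angular":[0,0,0],"grip":0.06}])

```text
clock: 27.85
ee_pos: [0.4542, -0.2121, 0.3324]
eef_rot: [0.0, 0.707, 0.708, 0.0]
wrist_force: [0.9, 0.1, 0.9]
gripper_width: 0.0601
grasp_force: 0.0
```

Emit:
drive_tool(increments=[{"translation":[-0.022,0.011,0.027],"angular":[0,0,0],"grip":0.06},{"translation":[-0.044,0.022,0.054],"angular":[0,0,0],"grip":0.06},{"translation":[-0.066,0.033,0.081],"angular":[0,0,0],"grip":0.06},{"translation":[-0.092,0.047,0.113],"angular":[0,0,0],"grip":0.06},{"translation":[-0.11,0.0545,0.135],"angular":[0,0,0],"grip":0.06}])

```text
clock: 28.27
ee_pos: [0.5089, -0.322, 0.1961]
eef_rot: [-0.001, 0.707, 0.708, -0.0]
wrist_force: [0.5, -0.2, 0.2]
gripper_width: 0.0599
grasp_force: 0.0
```

Emit:
drive_tool(increments=[{"translation":[0,0,0],"angular":[0,0,0],"grip":0.06},{"translation":[0,0,0],"angular":[0,0,0],"grip":0.06},{"translation":[0,0,0],"angular":[0,0,0],"grip":0.06},{"translation":[0,0,0],"angular":[0,0,0],"grip":0.06},{"translation":[0,0,0],"angular":[0,0,0],"grip":0.06}])

```text
clock: 28.68
ee_pos: [0.5094, -0.3208, 0.2006]
eef_rot: [0.002, 0.706, 0.708, 0.0]
wrist_force: [-0.6, -0.3, 0.1]
gripper_width: 0.0602
grasp_force: 0.0
```

Run:
```python
from h import *
objs(); delta([.509,-.320,.006],90)
```

```text
28.7333 [ 0.50932137 -0.32077218  0.20038568] [-0.75  0.16  1.71  0.    1.26 -0.75]
o [293, 0, 35, 44, 1235] z 0.0385 ctr [ 504.9 -188.2] size [23.1 22.3] ang 89.9
o [463, 0, 71, 48, 2961] z 0.0451 ctr [ 627.  -185.4] size [37.2 29.4] ang 7.7
o [457, 113, 146, 212, 6266] z 0.0356 ctr [ 643.  -320.1] size [161.5  77.9] ang 74.9
o [300, 201, 32, 35, 861] z 0.0385 ctr [ 508.8 -319.9] size [22.6 22.9] ang 66.9
o [301, 281, 30, 35, 844] z 0.0382 ctr [ 508.6 -384. ] size [23.1 22.6] ang 86.3
o [305, 364, 42, 45, 1484] z 0.0315 ctr [ 516.9 -468.2] size [31.6 38.9] ang 9.1
trans [0.0012, -0.0008, 0.1944] yawx 90.1 rotvec [0.0024, 0.0022, 0.0022]
```

Emit:
drive_tool(increments=[{"translation":[0.001,-0.001,0.02],"angular":[0,0,0],"grip":0.06},{"translation":[0.001,-0.001,0.055],"angular":[0,0,0],"grip":0.06},{"translation":[0.001,-0.001,0.095],"angular":[0,0,0],"grip":0.06},{"translation":[0.001,-0.001,0.125],"angular":[0,0,0],"grip":0.06},{"translation":[0.001,-0.001,0.14],"angular":[0,0,0],"grip":0.06}])

```text
clock: 29.15
ee_pos: [0.506, -0.3178, 0.0548]
eef_rot: [-0.003, 0.706, 0.708, -0.0]
wrist_force: [0.0, 0.7, -0.5]
gripper_width: 0.0602
grasp_force: 0.0
```

Emit:
drive_tool(increments=[{"translation":[0,0,0.01],"angular":[0,0,0],"grip":0.06},{"translation":[0,0,0.025],"angular":[0,0,0],"grip":0.06},{"translation":[0,0,0.041],"angular":[0,0,0],"grip":0.06},{"translation":[0,0,0.051],"angular":[0,0,0],"grip":0.06},{"translation":[0,0,0.055],"angular":[0,0,0],"grip":0.06}])

```text
clock: 29.57
ee_pos: [0.5077, -0.3196, 0.0029]
eef_rot: [-0.0, 0.706, 0.708, 0.0]
wrist_force: [0.1, 0.8, -1.2]
gripper_width: 0.06
grasp_force: 0.0
```

Emit:
drive_tool(increments=[{"translation":[0,0,0],"angular":[0,0,0],"grip":0.05},{"translation":[0,0,0],"angular":[0,0,0],"grip":0.035},{"translation":[0,0,0],"angular":[0,0,0],"grip":0.02},{"translation":[0,0,0],"angular":[0,0,0],"grip":0.015},{"translation":[0,0,0],"angular":[0,0,0],"grip":0.015}])

```text
clock: 29.98
ee_pos: [0.5086, -0.3207, 0.0047]
eef_rot: [0.001, 0.707, 0.708, 0.0]
wrist_force: [0.4, 0.5, 4.4]
gripper_width: 0.0342
grasp_force: 39.8
```

Emit:
drive_tool(increments=[{"translation":[0,0,-0.01],"angular":[0,0,0],"grip":0.015},{"translation":[0,0,-0.035],"angular":[0,0,0],"grip":0.015},{"translation":[0,0,-0.07],"angular":[0,0,0],"grip":0.015},{"translation":[0,0,-0.105],"angular":[0,0,0],"grip":0.015},{"translation":[0,0,-0.14],"angular":[0,0,0],"grip":0.015}])

```text
clock: 30.4
ee_pos: [0.5073, -0.3195, 0.1451]
eef_rot: [-0.0, 0.707, 0.708, -0.0]
wrist_force: [1.5, -0.6, -0.5]
gripper_width: 0.034
grasp_force: 40.0
```

Emit:
drive_tool(increments=[{"translation":[0.02,-0.01,-0.03],"angular":[0,0,0],"grip":0.015},{"translation":[0.042,-0.02,-0.062],"angular":[0,0,0],"grip":0.015},{"translation":[0.064,-0.031,-0.095],"angular":[0,0,0],"grip":0.015},{"translation":[0.086,-0.042,-0.128],"angular":[0,0,0],"grip":0.015},{"translation":[0.108,-0.053,-0.16],"angular":[0,0,0],"grip":0.015}])

```text
clock: 30.82
ee_pos: [0.4535, -0.2107, 0.3053]
eef_rot: [0.0, 0.707, 0.708, 0.0]
wrist_force: [1.0, -0.3, -0.9]
gripper_width: 0.0343
grasp_force: 40.0
```

Emit:
drive_tool(increments=[{"translation":[0.022,-0.011,-0.033],"angular":[0,0,0],"grip":0.015},{"translation":[0.044,-0.022,-0.066],"angular":[0,0,0],"grip":0.015},{"translation":[0.066,-0.033,-0.099],"angular":[0,0,0],"grip":0.015},{"translation":[0.088,-0.044,-0.132],"angular":[0,0,0],"grip":0.015},{"translation":[0.11,-0.055,-0.165],"angular":[0,0,0],"grip":0.015}])

```text
clock: 31.23
ee_pos: [0.3979, -0.1006, 0.4702]
eef_rot: [0.0, 0.707, 0.708, 0.0]
wrist_force: [1.4, 0.0, -1.0]
gripper_width: 0.0341
grasp_force: 40.0
```

Emit:
drive_tool(increments=[{"translation":[0.034,0,0],"angular":[0,0,0],"grip":0.015},{"translation":[0.068,0,0],"angular":[0,0,0],"grip":0.015},{"translation":[0.102,0,0],"angular":[0,0,0],"grip":0.015},{"translation":[0.138,0,0],"angular":[0,0,0],"grip":0.015},{"translation":[0.172,0,0],"angular":[0,0,0],"grip":0.015}])

```text
clock: 31.65
ee_pos: [0.3981, 0.0717, 0.4688]
eef_rot: [0.0, 0.707, 0.708, 0.0]
wrist_force: [0.2, 0.3, -0.6]
gripper_width: 0.0339
grasp_force: 40.1
```

Emit:
drive_tool(increments=[{"translation":[0.036,0,0],"angular":[0,0,-0.033],"grip":0.015},{"translation":[0.072,0,0],"angular":[0,0,-0.066],"grip":0.015},{"translation":[0.108,0,0],"angular":[0,0,-0.099],"grip":0.015},{"translation":[0.144,0,0],"angular":[0,0,-0.132],"grip":0.015},{"translation":[0.18,0,0],"angular":[0,0,-0.165],"grip":0.015}])

```text
clock: 32.07
ee_pos: [0.3978, 0.2516, 0.4688]
eef_rot: [0.0, 0.645, 0.764, 0.0]
wrist_force: [0.8, -0.2, -0.3]
gripper_width: 0.0342
grasp_force: 40.1
```

Emit:
drive_tool(increments=[{"translation":[0.011,0.026,0.024],"angular":[0,0,-0.033],"grip":0.015},{"translation":[0.022,0.052,0.048],"angular":[0,0,-0.066],"grip":0.015},{"translation":[0.034,0.079,0.072],"angular":[0,0,-0.1],"grip":0.015},{"translation":[0.045,0.105,0.096],"angular":[0,0,-0.133],"grip":0.015},{"translation":[0.056,0.131,0.12],"angular":[0,0,-0.166],"grip":0.015}])

```text
clock: 32.48
ee_pos: [0.5192, 0.3276, 0.3474]
eef_rot: [-0.0, 0.579, 0.815, -0.0]
wrist_force: [0.4, 0.3, -0.4]
gripper_width: 0.0339
grasp_force: 40.0
```

Emit:
drive_tool(increments=[{"translation":[0,0,0.03],"angular":[0,0,0],"grip":0.015},{"translation":[0,0,0.065],"angular":[0,0,0],"grip":0.015},{"translation":[0,0,0.1],"angular":[0,0,0],"grip":0.015},{"translation":[0,0,0.13],"angular":[0,0,0],"grip":0.015},{"translation":[0,0,0.15],"angular":[0,0,0],"grip":0.015}])

```text
clock: 32.9
ee_pos: [0.5168, 0.326, 0.1946]
eef_rot: [-0.001, 0.58, 0.814, -0.002]
wrist_force: [-0.2, 0.2, -1.2]
gripper_width: 0.0339
grasp_force: 40.2
```

Emit:
drive_tool(increments=[{"translation":[0,0,0],"angular":[0,0,0],"grip":0.015},{"translation":[0,0,0],"angular":[0,0,0],"grip":0.015},{"translation":[0,0,0],"angular":[0,0,0],"grip":0.015},{"translation":[0,0,0],"angular":[0,0,0],"grip":0.015},{"translation":[0,0,0],"angular":[0,0,0],"grip":0.015}])

```text
clock: 33.32
ee_pos: [0.5199, 0.3273, 0.2009]
eef_rot: [0.001, 0.58, 0.814, 0.002]
wrist_force: [0.6, -0.1, -0.4]
gripper_width: 0.0345
grasp_force: 40.2
```

Run:
```python
from h import *
boxmeas(); delta([.5197,.3271,.0125],109)
```

```text
33.3667 [0.51968507 0.32720384 0.20039484] 0.03392803653375596 40.17815172672272 [0.38 0.19 1.68 0.   1.27 0.04]
floor x [-0.0864  0.061 ] y [-0.1111  0.1106] z 0.0061
inbox [223, 127, 18, 184, 1186] z 0.0372 ctr [-87.   28.7] size [  2.1 142.3] ang 0.1
inbox [291, 128, 45, 54, 2322] z 0.0375 ctr [-27.3  80.4] size [37.5 31.6] ang 90.0
trans [-0.0001, -0.0006, 0.1879] yawx 109.1 rotvec [0.0032, -0.0002, 0.0009]
```

Emit:
drive_tool(increments=[{"translation":[0,0,0.02],"angular":[0,0,0],"grip":0.015},{"translation":[0,-0.0005,0.055],"angular":[0,0,0],"grip":0.015},{"translation":[0,-0.0005,0.09],"angular":[0,0,0],"grip":0.015},{"translation":[0,-0.0005,0.12],"angular":[0,0,0],"grip":0.015},{"translation":[0,-0.0005,0.14],"angular":[0,0,0],"grip":0.015}])

```text
clock: 33.78
ee_pos: [0.5171, 0.3262, 0.0558]
eef_rot: [-0.001, 0.58, 0.814, -0.001]
wrist_force: [0.6, 0.3, -1.2]
gripper_width: 0.0343
grasp_force: 40.2
```

Emit:
drive_tool(increments=[{"translation":[0,0,0.012],"angular":[0,0,0],"grip":0.015},{"translation":[0,0,0.024],"angular":[0,0,0],"grip":0.015},{"translation":[0,0,0.035],"angular":[0,0,0],"grip":0.015},{"translation":[0,0,0.042],"angular":[0,0,0],"grip":0.015},{"translation":[0,0,0.046],"angular":[0,0,0],"grip":0.015}])

```text
clock: 34.2
ee_pos: [0.5187, 0.3268, 0.0122]
eef_rot: [0.0, 0.58, 0.814, 0.0]
wrist_force: [0.0, -0.6, -0.9]
gripper_width: 0.0342
grasp_force: 40.2
```

Emit:
drive_tool(increments=[{"translation":[0,0,0],"angular":[0,0,0],"grip":0.015},{"translation":[0,0,0],"angular":[0,0,0],"grip":0.015},{"translation":[0,0,0],"angular":[0,0,0],"grip":0.015},{"translation":[0,0,0],"angular":[0,0,0],"grip":0.04},{"translation":[0,0,0],"angular":[0,0,0],"grip":0.056}])

```text
clock: 34.62
ee_pos: [0.5189, 0.3269, 0.0132]
eef_rot: [0.0, 0.58, 0.814, 0.001]
wrist_force: [-0.4, 1.1, 0.5]
gripper_width: 0.0509
grasp_force: 0.0
```

Emit:
drive_tool(increments=[{"translation":[0,0,-0.01],"angular":[0,0,0],"grip":0.056},{"translation":[0,0,-0.04],"angular":[0,0,0],"grip":0.056},{"translation":[0,0,-0.08],"angular":[0,0,0],"grip":0.056},{"translation":[0,0,-0.12],"angular":[0,0,0],"grip":0.056},{"translation":[0,0,-0.16],"angular":[0,0,0],"grip":0.06}])

```text
clock: 35.03
ee_pos: [0.5181, 0.3266, 0.175]
eef_rot: [0.0, 0.58, 0.814, 0.0]
wrist_force: [1.1, 0.2, 0.8]
gripper_width: 0.0602
grasp_force: 0.0
```

Run:
```python
from h import *
boxmeas()
f=frame('top');P=cloud(f)
comps(P,.03,.055,(.51,-.38),.03,'C',20);comps(P,.024,.045,(.52,-.465),.035,'D',20)
delta([.40,.25,.47],99)
```

```text
35.0833 [0.52292983 0.32875754 0.18535604] 0.06011738968838994 0.0 [0.38 0.21 1.69 0.   1.23 0.04]
floor x [-0.0864  0.0622] y [-0.1135  0.1105] z 0.0061
inbox [219, 127, 24, 282, 1963] z 0.0376 ctr [-86.7  -0. ] size [  1.7 199.9] ang 0.0
inbox [293, 128, 49, 59, 2738] z 0.0375 ctr [-27.3  80.5] size [37.4 31.6] ang 90.0
inbox [300, 207, 36, 42, 1122] z 0.0444 ctr [-26.4  34. ] size [22.6 23.3] ang 43.0
C [428, 263, 8, 7, 47] z 0.0402 ctr [ 510.7 -380.3] size [20.5 19.7] ang 83.4
D [451, 258, 13, 11, 113] z 0.0322 ctr [ 519.1 -465.3] size [31.2 40.6] ang 7.7
trans [-0.034, -0.1371, -0.2897] yawx 109.1 rotvec [0.0168, -0.0023, 0.1757]
```

Eyepiece is on the floor (top 44 to 45 mm, upright). On to eyepiece C.

Emit:
drive_tool(increments=[{"translation":[-0.003,-0.01,-0.028],"angular":[0,0,0],"grip":0.06},{"translation":[-0.006,-0.024,-0.058],"angular":[0,0,0],"grip":0.06},{"translation":[-0.009,-0.04,-0.088],"angular":[0,0,0],"grip":0.06},{"translation":[-0.013,-0.055,-0.118],"angular":[0,0,0],"grip":0.06},{"translation":[-0.017,-0.069,-0.148],"angular":[0,0,0],"grip":0.06}])

```text
clock: 35.55
ee_pos: [0.4576, 0.2876, 0.3222]
eef_rot: [0.0, 0.58, 0.814, 0.0]
wrist_force: [-0.1, 0.4, 0.6]
gripper_width: 0.0601
grasp_force: 0.0
```

Emit:
drive_tool(increments=[{"translation":[-0.003,-0.014,-0.03],"angular":[0,0,0.035],"grip":0.06},{"translation":[-0.006,-0.028,-0.06],"angular":[0,0,0.07],"grip":0.06},{"translation":[-0.01,-0.042,-0.09],"angular":[0,0,0.105],"grip":0.06},{"translation":[-0.013,-0.056,-0.12],"angular":[0,0,0.14],"grip":0.06},{"translation":[-0.017,-0.069,-0.148],"angular":[0,0,0.175],"grip":0.06}])

```text
clock: 35.97
ee_pos: [0.3978, 0.249, 0.4707]
eef_rot: [0.0, 0.65, 0.76, 0.001]
wrist_force: [0.6, 0.6, -0.1]
gripper_width: 0.0596
grasp_force: 0.0
```

Emit:
drive_tool(increments=[{"translation":[-0.035,-0.005,0],"angular":[0,0,0.03],"grip":0.06},{"translation":[-0.07,-0.011,0],"angular":[0,0,0.06],"grip":0.06},{"translation":[-0.107,-0.017,0],"angular":[0,0,0.09],"grip":0.06},{"translation":[-0.143,-0.022,0],"angular":[0,0,0.12],"grip":0.06},{"translation":[-0.178,-0.028,0],"angular":[0,0,0.155],"grip":0.06}])

```text
clock: 36.38
ee_pos: [0.3985, 0.0679, 0.4689]
eef_rot: [0.001, 0.707, 0.708, 0.0]
wrist_force: [1.3, -0.2, 1.0]
gripper_width: 0.0598
grasp_force: 0.0
```

Emit:
drive_tool(increments=[{"translation":[-0.034,0,0],"angular":[0,0,0],"grip":0.06},{"translation":[-0.068,0,0],"angular":[0,0,0],"grip":0.06},{"translation":[-0.102,0,0],"angular":[0,0,0],"grip":0.06},{"translation":[-0.136,0,0],"angular":[0,0,0],"grip":0.06},{"translation":[-0.17,0,0],"angular":[0,0,0],"grip":0.06}])

```text
clock: 36.8
ee_pos: [0.399, -0.1022, 0.4689]
eef_rot: [0.001, 0.706, 0.708, 0.0]
wrist_force: [0.0, 0.9, 0.1]
gripper_width: 0.06
grasp_force: 0.0
```

Emit:
drive_tool(increments=[{"translation":[-0.028,0.011,0.027],"angular":[0,0,0],"grip":0.06},{"translation":[-0.056,0.022,0.054],"angular":[0,0,0],"grip":0.06},{"translation":[-0.085,0.033,0.081],"angular":[0,0,0],"grip":0.06},{"translation":[-0.113,0.044,0.108],"angular":[0,0,0],"grip":0.06},{"translation":[-0.142,0.0545,0.135],"angular":[0,0,0],"grip":0.06}])

```text
clock: 37.22
ee_pos: [0.4546, -0.2438, 0.3326]
eef_rot: [0.001, 0.706, 0.708, 0.0]
wrist_force: [-0.2, 0.0, -0.2]
gripper_width: 0.0598
grasp_force: 0.0
```

Emit:
drive_tool(increments=[{"translation":[-0.028,0.011,0.027],"angular":[0,0,0],"grip":0.06},{"translation":[-0.056,0.022,0.054],"angular":[0,0,0],"grip":0.06},{"translation":[-0.085,0.033,0.081],"angular":[0,0,0],"grip":0.06},{"translation":[-0.115,0.046,0.113],"angular":[0,0,0],"grip":0.06},{"translation":[-0.141,0.0545,0.135],"angular":[0,0,0],"grip":0.06}])

```text
clock: 37.63
ee_pos: [0.5096, -0.3843, 0.1966]
eef_rot: [-0.0, 0.706, 0.708, 0.0]
wrist_force: [0.1, 0.6, -0.0]
gripper_width: 0.0601
grasp_force: 0.0
```

Emit:
drive_tool(increments=[{"translation":[0,0,0],"angular":[0,0,0],"grip":0.06},{"translation":[0,0,0],"angular":[0,0,0],"grip":0.06},{"translation":[0,0,0],"angular":[0,0,0],"grip":0.06},{"translation":[0,0,0],"angular":[0,0,0],"grip":0.06},{"translation":[0,0,0],"angular":[0,0,0],"grip":0.06}])

```text
clock: 38.05
ee_pos: [0.5101, -0.3832, 0.2012]
eef_rot: [0.002, 0.706, 0.708, -0.0]
wrist_force: [0.5, 1.1, -0.1]
gripper_width: 0.0602
grasp_force: 0.0
```

Run:
```python
from h import *
objs(); delta([.5087,-.384,.004],90)
```

```text
38.1 [ 0.51003221 -0.38313185  0.20089492] [-0.82  0.24  1.62  0.    1.28 -0.83]
o [465, 12, 142, 238, 6831] z 0.0355 ctr [ 645.2 -322.1] size [160.8  78. ] ang 77.2
o [300, 203, 31, 35, 860] z 0.0384 ctr [ 508.7 -384.2] size [22.3 22.7] ang 0.4
o [304, 295, 43, 48, 1651] z 0.0315 ctr [ 517.  -468.6] size [31.6 38.7] ang 8.8
trans [-0.0003, -0.0019, 0.1969] yawx 90.2 rotvec [0.0026, 0.0028, 0.0034]
```

Emit:
drive_tool(increments=[{"translation":[-0.0005,-0.001,0.02],"angular":[0,0,0],"grip":0.06},{"translation":[-0.0005,-0.001,0.055],"angular":[0,0,0],"grip":0.06},{"translation":[-0.0005,-0.001,0.095],"angular":[0,0,0],"grip":0.06},{"translation":[-0.0005,-0.001,0.125],"angular":[0,0,0],"grip":0.06},{"translation":[-0.0005,-0.001,0.14],"angular":[0,0,0],"grip":0.06}])

```text
clock: 38.52
ee_pos: [0.5068, -0.3817, 0.0551]
eef_rot: [-0.002, 0.706, 0.708, 0.0]
wrist_force: [0.1, 0.6, -0.9]
gripper_width: 0.0601
grasp_force: 0.0
```

Emit:
drive_tool(increments=[{"translation":[0,0,0.01],"angular":[0,0,0],"grip":0.06},{"translation":[0,0,0.025],"angular":[0,0,0],"grip":0.06},{"translation":[0,0,0.041],"angular":[0,0,0],"grip":0.06},{"translation":[0,0,0.051],"angular":[0,0,0],"grip":0.06},{"translation":[0,0,0.055],"angular":[0,0,0],"grip":0.06}])

```text
clock: 38.93
ee_pos: [0.5085, -0.3839, 0.0029]
eef_rot: [-0.0, 0.706, 0.708, 0.0]
wrist_force: [0.3, 0.3, -0.4]
gripper_width: 0.0596
grasp_force: 0.0
```

Emit:
drive_tool(increments=[{"translation":[0,0,0],"angular":[0,0,0],"grip":0.05},{"translation":[0,0,0],"angular":[0,0,0],"grip":0.035},{"translation":[0,0,0],"angular":[0,0,0],"grip":0.02},{"translation":[0,0,0],"angular":[0,0,0],"grip":0.015},{"translation":[0,0,0],"angular":[0,0,0],"grip":0.015}])

```text
clock: 39.35
ee_pos: [0.5092, -0.3847, 0.0047]
eef_rot: [0.001, 0.706, 0.708, -0.0]
wrist_force: [0.4, -1.2, 2.9]
gripper_width: 0.0343
grasp_force: 39.8
```

Emit:
drive_tool(increments=[{"translation":[0,0,-0.03],"angular":[0,0,0],"grip":0.015},{"translation":[0,0,-0.07],"angular":[0,0,0],"grip":0.015},{"translation":[0,0,-0.11],"angular":[0,0,0],"grip":0.015},{"translation":[0,0,-0.15],"angular":[0,0,0],"grip":0.015},{"translation":[0,0,-0.19],"angular":[0,0,0],"grip":0.015}])

```text
clock: 39.77
ee_pos: [0.5081, -0.3835, 0.1953]
eef_rot: [-0.0, 0.706, 0.708, 0.0]
wrist_force: [1.0, -0.4, -0.9]
gripper_width: 0.034
grasp_force: 40.0
```

Emit:
drive_tool(increments=[{"translation":[0.028,-0.011,-0.027],"angular":[0,0,0],"grip":0.015},{"translation":[0.057,-0.022,-0.055],"angular":[0,0,0],"grip":0.015},{"translation":[0.085,-0.033,-0.082],"angular":[0,0,0],"grip":0.015},{"translation":[0.114,-0.044,-0.11],"angular":[0,0,0],"grip":0.015},{"translation":[0.142,-0.0545,-0.1375],"angular":[0,0,0],"grip":0.015}])

```text
clock: 40.18
ee_pos: [0.4525, -0.2405, 0.3321]
eef_rot: [-0.0, 0.706, 0.708, 0.0]
wrist_force: [1.0, -0.5, -1.1]
gripper_width: 0.034
grasp_force: 40.1
```

Emit:
drive_tool(increments=[{"translation":[0.028,-0.011,-0.027],"angular":[0,0,0],"grip":0.015},{"translation":[0.057,-0.022,-0.055],"angular":[0,0,0],"grip":0.015},{"translation":[0.085,-0.033,-0.082],"angular":[0,0,0],"grip":0.015},{"translation":[0.114,-0.044,-0.11],"angular":[0,0,0],"grip":0.015},{"translation":[0.142,-0.0545,-0.1375],"angular":[0,0,0],"grip":0.015}])

```text
clock: 40.6
ee_pos: [0.3974, -0.0987, 0.4698]
eef_rot: [0.0, 0.706, 0.708, 0.0]
wrist_force: [0.0, -0.3, -0.2]
gripper_width: 0.0342
grasp_force: 40.1
```

Emit:
drive_tool(increments=[{"translation":[0.034,0,0],"angular":[0,0,0],"grip":0.015},{"translation":[0.068,0,0],"angular":[0,0,0],"grip":0.015},{"translation":[0.102,0,0],"angular":[0,0,0],"grip":0.015},{"translation":[0.136,0,0],"angular":[0,0,0],"grip":0.015},{"translation":[0.17,0,0],"angular":[0,0,0],"grip":0.015}])

```text
clock: 41.02
ee_pos: [0.3976, 0.0714, 0.4686]
eef_rot: [0.0, 0.706, 0.708, 0.0]
wrist_force: [1.6, -0.8, -1.1]
gripper_width: 0.0341
grasp_force: 40.1
```

Emit:
drive_tool(increments=[{"translation":[0.036,0,0],"angular":[0,0,-0.033],"grip":0.015},{"translation":[0.072,0,0],"angular":[0,0,-0.066],"grip":0.015},{"translation":[0.108,0,0],"angular":[0,0,-0.099],"grip":0.015},{"translation":[0.144,0,0],"angular":[0,0,-0.132],"grip":0.015},{"translation":[0.18,0,0],"angular":[0,0,-0.165],"grip":0.015}])

```text
clock: 41.43
ee_pos: [0.397, 0.2517, 0.4685]
eef_rot: [0.0, 0.645, 0.764, 0.0]
wrist_force: [1.1, -0.4, 0.1]
gripper_width: 0.0343
grasp_force: 40.1
```

Emit:
drive_tool(increments=[{"translation":[0.002,0.028,0.024],"angular":[0,0,-0.033],"grip":0.015},{"translation":[0.004,0.056,0.048],"angular":[0,0,-0.066],"grip":0.015},{"translation":[0.006,0.084,0.072],"angular":[0,0,-0.1],"grip":0.015},{"translation":[0.008,0.112,0.096],"angular":[0,0,-0.133],"grip":0.015},{"translation":[0.01,0.14,0.12],"angular":[0,0,-0.166],"grip":0.015}])

```text
clock: 41.85
ee_pos: [0.535, 0.2834, 0.3471]
eef_rot: [-0.0, 0.579, 0.815, -0.0]
wrist_force: [-0.5, -0.3, -0.7]
gripper_width: 0.0342
grasp_force: 40.1
```

Emit:
drive_tool(increments=[{"translation":[0,0,0.03],"angular":[0,0,0],"grip":0.015},{"translation":[0,0,0.065],"angular":[0,0,0],"grip":0.015},{"translation":[0,0,0.1],"angular":[0,0,0],"grip":0.015},{"translation":[0,0,0.13],"angular":[0,0,0],"grip":0.015},{"translation":[0,0,0.15],"angular":[0,0,0],"grip":0.015}])

```text
clock: 42.27
ee_pos: [0.5323, 0.2824, 0.1943]
eef_rot: [-0.002, 0.58, 0.815, -0.002]
wrist_force: [0.7, -0.3, -1.5]
gripper_width: 0.034
grasp_force: 40.2
```

Emit:
drive_tool(increments=[{"translation":[0,0,0],"angular":[0,0,0],"grip":0.015},{"translation":[0,0,0],"angular":[0,0,0],"grip":0.015},{"translation":[0,0,0],"angular":[0,0,0],"grip":0.015},{"translation":[0,0,0],"angular":[0,0,0],"grip":0.015},{"translation":[0,0,0],"angular":[0,0,0],"grip":0.015}])

```text
clock: 42.68
ee_pos: [0.5354, 0.2834, 0.2008]
eef_rot: [0.001, 0.58, 0.815, 0.002]
wrist_force: [0.4, -0.9, -1.0]
gripper_width: 0.034
grasp_force: 40.2
```

Run:
```python
from h import *
boxmeas(); delta([.535,.2827,.0125],109)
```

```text
42.7333 [0.53512156 0.28330175 0.20036905] 0.03408299684889509 40.2191823720932 [ 0.3   0.17  1.7  -0.    1.26 -0.03]
floor x [-0.0864  0.0611] y [-0.096   0.1111] z 0.0061
inbox [219, 52, 22, 259, 1735] z 0.0376 ctr [-86.8   5.1] size [  2.1 189.6] ang 0.1
inbox [290, 56, 47, 59, 2639] z 0.0374 ctr [-27.2  80.4] size [37.1 31.6] ang 89.7
inbox [296, 139, 35, 35, 923] z 0.0447 ctr [-26.7  34.1] size [22.8 22.9] ang 42.3
trans [-0.0005, -0.0009, 0.1879] yawx 109.1 rotvec [0.0033, 0.0001, 0.0019]
```

Emit:
drive_tool(increments=[{"translation":[0,0,0.02],"angular":[0,0,0],"grip":0.015},{"translation":[0,-0.0005,0.055],"angular":[0,0,0],"grip":0.015},{"translation":[0,-0.0005,0.09],"angular":[0,0,0],"grip":0.015},{"translation":[0,-0.0005,0.12],"angular":[0,0,0],"grip":0.015},{"translation":[0,-0.0005,0.14],"angular":[0,0,0],"grip":0.015}])

```text
clock: 43.15
ee_pos: [0.5325, 0.2824, 0.0559]
eef_rot: [-0.001, 0.58, 0.815, -0.001]
wrist_force: [-0.2, 0.1, -2.4]
gripper_width: 0.0341
grasp_force: 40.2
```

Emit:
drive_tool(increments=[{"translation":[0,0,0.012],"angular":[0,0,0],"grip":0.015},{"translation":[0,0,0.024],"angular":[0,0,0],"grip":0.015},{"translation":[0,0,0.035],"angular":[0,0,0],"grip":0.015},{"translation":[0,0,0.042],"angular":[0,0,0],"grip":0.015},{"translation":[0,0,0.046],"angular":[0,0,0],"grip":0.015}])

```text
clock: 43.57
ee_pos: [0.534, 0.2829, 0.0122]
eef_rot: [0.0, 0.58, 0.815, 0.0]
wrist_force: [-0.3, -0.3, -0.6]
gripper_width: 0.0341
grasp_force: 40.2
```

Emit:
drive_tool(increments=[{"translation":[0,0,0],"angular":[0,0,0],"grip":0.015},{"translation":[0,0,0],"angular":[0,0,0],"grip":0.015},{"translation":[0,0,0],"angular":[0,0,0],"grip":0.015},{"translation":[0,0,0],"angular":[0,0,0],"grip":0.04},{"translation":[0,0,0],"angular":[0,0,0],"grip":0.056}])

```text
clock: 43.98
ee_pos: [0.5343, 0.283, 0.0132]
eef_rot: [0.0, 0.58, 0.815, 0.001]
wrist_force: [0.7, 0.7, 1.3]
gripper_width: 0.0507
grasp_force: 0.0
```

Emit:
drive_tool(increments=[{"translation":[0,0,-0.01],"angular":[0,0,0],"grip":0.056},{"translation":[0,0,-0.04],"angular":[0,0,0],"grip":0.056},{"translation":[0,0,-0.08],"angular":[0,0,0],"grip":0.056},{"translation":[0,0,-0.12],"angular":[0,0,0],"grip":0.056},{"translation":[0,0,-0.16],"angular":[0,0,0],"grip":0.06}])

```text
clock: 44.4
ee_pos: [0.5334, 0.2828, 0.175]
eef_rot: [0.0, 0.58, 0.815, 0.0]
wrist_force: [1.0, 0.7, 0.6]
gripper_width: 0.0597
grasp_force: 0.0
```

Run:
```python
from h import *
boxmeas()
```

```text
44.45 [0.53846405 0.28456224 0.18526451] 0.06031378369996951 0.0 [ 0.3   0.19  1.71  0.    1.22 -0.03]
floor x [-0.0864  0.0624] y [-0.1132  0.1112] z 0.0061
inbox [213, 44, 26, 308, 2236] z 0.0374 ctr [-86.7  -0. ] size [  1.9 199.9] ang 0.0
inbox [292, 49, 51, 65, 3178] z 0.0375 ctr [-27.2  80.6] size [37.4 31.4] ang 89.6
inbox [299, 139, 37, 40, 1092] z 0.0446 ctr [-26.6  33.7] size [22.7 23. ] ang 18.0
inbox [301, 208, 34, 41, 1113] z 0.0444 ctr [-26.7 -12.7] size [22.9 22.8] ang 84.4
```

Emit:
drive_tool(increments=[{"translation":[0.001,-0.01,-0.028],"angular":[0,0,0],"grip":0.06},{"translation":[0.002,-0.024,-0.058],"angular":[0,0,0],"grip":0.06},{"translation":[0.003,-0.04,-0.088],"angular":[0,0,0],"grip":0.06},{"translation":[0.005,-0.055,-0.118],"angular":[0,0,0],"grip":0.06},{"translation":[0.006,-0.069,-0.148],"angular":[0,0,0],"grip":0.06}])

```text
clock: 44.87
ee_pos: [0.4655, 0.2657, 0.3225]
eef_rot: [0.0, 0.58, 0.815, 0.0]
wrist_force: [1.2, 0.1, 0.5]
gripper_width: 0.0602
grasp_force: 0.0
```

Emit:
drive_tool(increments=[{"translation":[0.001,-0.014,-0.03],"angular":[0,0,0.035],"grip":0.06},{"translation":[0.002,-0.028,-0.06],"angular":[0,0,0.07],"grip":0.06},{"translation":[0.003,-0.042,-0.09],"angular":[0,0,0.105],"grip":0.06},{"translation":[0.005,-0.056,-0.12],"angular":[0,0,0.14],"grip":0.06},{"translation":[0.006,-0.069,-0.148],"angular":[0,0,0.177],"grip":0.06}])

```text
clock: 45.28
ee_pos: [0.3981, 0.2487, 0.471]
eef_rot: [0.001, 0.65, 0.76, 0.001]
wrist_force: [-0.4, 0.6, -0.3]
gripper_width: 0.06
grasp_force: 0.0
```

Emit:
drive_tool(increments=[{"translation":[-0.035,-0.005,0],"angular":[0,0,0],"grip":0.06},{"translation":[-0.07,-0.011,0],"angular":[0,0,0],"grip":0.06},{"translation":[-0.107,-0.017,0],"angular":[0,0,0],"grip":0.06},{"translation":[-0.143,-0.022,0],"angular":[0,0,0],"grip":0.06},{"translation":[-0.178,-0.028,0],"angular":[0,0,0],"grip":0.06}])

```text
clock: 45.7
ee_pos: [0.3987, 0.0674, 0.4691]
eef_rot: [0.001, 0.649, 0.76, 0.001]
wrist_force: [0.9, 0.4, -0.0]
gripper_width: 0.0603
grasp_force: 0.0
```

Emit:
drive_tool(increments=[{"translation":[-0.034,-0.005,0],"angular":[0,0,0],"grip":0.06},{"translation":[-0.068,-0.01,0],"angular":[0,0,0],"grip":0.06},{"translation":[-0.1,-0.016,0],"angular":[0,0,0],"grip":0.06},{"translation":[-0.134,-0.021,0],"angular":[0,0,0],"grip":0.06},{"translation":[-0.168,-0.0265,0],"angular":[0,0,0],"grip":0.06}])

```text
clock: 46.12
ee_pos: [0.3988, -0.1027, 0.4692]
eef_rot: [0.001, 0.65, 0.76, 0.0]
wrist_force: [0.3, -0.3, 0.1]
gripper_width: 0.0598
grasp_force: 0.0
```

Emit:
drive_tool(increments=[{"translation":[-0.025,0.004,0.018],"angular":[0,0,0],"grip":0.06},{"translation":[-0.051,0.008,0.036],"angular":[0,0,0],"grip":0.06},{"translation":[-0.076,0.012,0.054],"angular":[0,0,0],"grip":0.06},{"translation":[-0.102,0.016,0.072],"angular":[0,0,0],"grip":0.06},{"translation":[-0.1276,0.0194,0.09],"angular":[0,0,0],"grip":0.06}])

```text
clock: 46.53
ee_pos: [0.4386, -0.2255, 0.3783]
eef_rot: [0.001, 0.65, 0.76, 0.0]
wrist_force: [0.5, 0.9, 0.8]
gripper_width: 0.06
grasp_force: 0.0
```

Emit:
drive_tool(increments=[{"translation":[-0.025,0.004,0.018],"angular":[0,0,0],"grip":0.06},{"translation":[-0.051,0.008,0.036],"angular":[0,0,0],"grip":0.06},{"translation":[-0.076,0.012,0.054],"angular":[0,0,0],"grip":0.06},{"translation":[-0.102,0.016,0.072],"angular":[0,0,0],"grip":0.06},{"translation":[-0.1276,0.0194,0.09],"angular":[0,0,0],"grip":0.06}])

```text
clock: 46.95
ee_pos: [0.4779, -0.3485, 0.2882]
eef_rot: [0.001, 0.65, 0.76, -0.0]
wrist_force: [0.5, 0.7, 0.9]
gripper_width: 0.0601
grasp_force: 0.0
```

Emit:
drive_tool(increments=[{"translation":[-0.025,0.004,0.018],"angular":[0,0,0],"grip":0.06},{"translation":[-0.051,0.008,0.036],"angular":[0,0,0],"grip":0.06},{"translation":[-0.08,0.012,0.057],"angular":[0,0,0],"grip":0.06},{"translation":[-0.11,0.017,0.077],"angular":[0,0,0],"grip":0.06},{"translation":[-0.1276,0.0194,0.09],"angular":[0,0,0],"grip":0.06}])

```text
clock: 47.37
ee_pos: [0.5164, -0.4722, 0.1963]
eef_rot: [-0.001, 0.65, 0.76, -0.0]
wrist_force: [-0.1, -0.2, 0.3]
gripper_width: 0.0601
grasp_force: 0.0
```

Emit:
drive_tool(increments=[{"translation":[0,0,0],"angular":[0,0,0],"grip":0.06},{"translation":[0,0,0],"angular":[0,0,0],"grip":0.06},{"translation":[0,0,0],"angular":[0,0,0],"grip":0.06},{"translation":[0,0,0],"angular":[0,0,0],"grip":0.06},{"translation":[0,0,0],"angular":[0,0,0],"grip":0.06}])

```text
clock: 47.78
ee_pos: [0.5171, -0.4699, 0.2003]
eef_rot: [0.001, 0.649, 0.76, -0.0]
wrist_force: [-1.1, -0.6, 1.1]
gripper_width: 0.0598
grasp_force: 0.0
```

Run:
```python
from h import *
objs(); delta([.517,-.4685,.006],98.8)
```

```text
47.8333 [ 0.51707995 -0.46989466  0.19999481] [-0.9   0.38  1.45  0.    1.31 -1.06]
o [505, 0, 57, 166, 4666] z 0.0353 ctr [ 639.8 -359. ] size [ 32.2 116. ] ang 30.7
o [283, 250, 41, 46, 1687] z 0.0315 ctr [ 512.7 -514. ] size [31.7 34.7] ang 6.3
trans [0.0017, -0.0001, 0.194] yawx 99.0 rotvec [0.0011, 0.0018, 0.0037]
```

Cube D was knocked aside to about (0.513, -0.514). Following it.

Emit:
drive_tool(increments=[{"translation":[-0.01,-0.003,0],"angular":[0,0,0],"grip":0.06},{"translation":[-0.022,-0.006,0],"angular":[0,0,0],"grip":0.06},{"translation":[-0.033,-0.009,0],"angular":[0,0,0],"grip":0.06},{"translation":[-0.04,-0.01,0],"angular":[0,0,0],"grip":0.06},{"translation":[-0.043,-0.011,0],"angular":[0,0,0],"grip":0.06}])

```text
clock: 48.25
ee_pos: [0.512, -0.5164, 0.1982]
eef_rot: [0.0, 0.65, 0.76, -0.0]
wrist_force: [-0.4, -0.5, -0.9]
gripper_width: 0.0601
grasp_force: 0.0
```

Emit:
drive_tool(increments=[{"translation":[0,0,0],"angular":[0,0,0],"grip":0.06},{"translation":[0,0,0],"angular":[0,0,0],"grip":0.06},{"translation":[0,0,0],"angular":[0,0,0],"grip":0.06},{"translation":[0,0,0],"angular":[0,0,0],"grip":0.06},{"translation":[0,0,0],"angular":[0,0,0],"grip":0.06}])

```text
clock: 48.67
ee_pos: [0.5127, -0.5141, 0.1984]
eef_rot: [-0.0, 0.649, 0.76, 0.0]
wrist_force: [0.1, 0.0, -0.7]
gripper_width: 0.0602
grasp_force: 0.0
```

Run:
```python
from h import *
f=frame('wrist');P=cloud(f); print(get_state()['ee_pos'])
comps(P,.022,.05,(.513,-.514),.06,'o',150)
delta([.5127,-.514,.006],98.8)
```

```text
[ 0.51266454 -0.51414768  0.19840762]
o [297, 195, 43, 52, 2029] z 0.0314 ctr [ 513.1 -516.1] size [31.5 38.2] ang 7.6
trans [0.0001, 0.0001, 0.1924] yawx 99.0 rotvec [0.0, -0.0, 0.0034]
```

Emit:
drive_tool(increments=[{"translation":[-0.002,0,0.02],"angular":[0,0,0.02],"grip":0.06},{"translation":[-0.002,0,0.055],"angular":[0,0,0.02],"grip":0.06},{"translation":[-0.002,0,0.095],"angular":[0,0,0.02],"grip":0.06},{"translation":[-0.002,0,0.125],"angular":[0,0,0.02],"grip":0.06},{"translation":[-0.002,0,0.14],"angular":[0,0,0.02],"grip":0.06}])

```text
clock: 49.13
ee_pos: [0.511, -0.5137, 0.0529]
eef_rot: [-0.004, 0.657, 0.754, 0.001]
wrist_force: [-0.8, 1.0, -0.9]
gripper_width: 0.0601
grasp_force: 0.0
```

Emit:
drive_tool(increments=[{"translation":[0,0,0.01],"angular":[0,0,0],"grip":0.06},{"translation":[0,0,0.025],"angular":[0,0,0],"grip":0.06},{"translation":[0,0,0.04],"angular":[0,0,0],"grip":0.06},{"translation":[0,0,0.049],"angular":[0,0,0],"grip":0.06},{"translation":[0,0,0.052],"angular":[0,0,0],"grip":0.06}])

```text
clock: 49.55
ee_pos: [0.5125, -0.516, 0.0049]
eef_rot: [-0.001, 0.657, 0.754, 0.0]
wrist_force: [-1.2, 0.7, -0.5]
gripper_width: 0.0598
grasp_force: 0.0
```

Emit:
drive_tool(increments=[{"translation":[0,0,0],"angular":[0,0,0],"grip":0.05},{"translation":[0,0,0],"angular":[0,0,0],"grip":0.035},{"translation":[0,0,0],"angular":[0,0,0],"grip":0.02},{"translation":[0,0,0],"angular":[0,0,0],"grip":0.015},{"translation":[0,0,0],"angular":[0,0,0],"grip":0.015}])

```text
clock: 49.97
ee_pos: [0.5134, -0.5173, 0.0078]
eef_rot: [0.001, 0.657, 0.754, -0.0]
wrist_force: [0.9, 0.3, 2.7]
gripper_width: 0.029
grasp_force: 40.4
```

Emit:
drive_tool(increments=[{"translation":[0,0,-0.03],"angular":[0,0,0],"grip":0.015},{"translation":[0,0,-0.07],"angular":[0,0,0],"grip":0.015},{"translation":[0,0,-0.11],"angular":[0,0,0],"grip":0.015},{"translation":[0,0,-0.15],"angular":[0,0,0],"grip":0.015},{"translation":[0,0,-0.19],"angular":[0,0,0],"grip":0.015}])

```text
clock: 50.38
ee_pos: [0.5125, -0.5161, 0.1982]
eef_rot: [-0.0, 0.657, 0.754, 0.0]
wrist_force: [0.5, -0.4, -1.7]
gripper_width: 0.0291
grasp_force: 39.9
```

Emit:
drive_tool(increments=[{"translation":[0.028,-0.004,-0.018],"angular":[0,0,0],"grip":0.015},{"translation":[0.057,-0.008,-0.036],"angular":[0,0,0],"grip":0.015},{"translation":[0.085,-0.011,-0.055],"angular":[0,0,0],"grip":0.015},{"translation":[0.114,-0.015,-0.073],"angular":[0,0,0],"grip":0.015},{"translation":[0.1427,-0.019,-0.0915],"angular":[0,0,0],"grip":0.015}])

```text
clock: 50.8
ee_pos: [0.4738, -0.3761, 0.2885]
eef_rot: [-0.0, 0.657, 0.754, 0.0]
wrist_force: [0.0, -0.5, -0.7]
gripper_width: 0.0293
grasp_force: 40.0
```

Emit:
drive_tool(increments=[{"translation":[0.028,-0.004,-0.018],"angular":[0,0,0],"grip":0.015},{"translation":[0.057,-0.008,-0.036],"angular":[0,0,0],"grip":0.015},{"translation":[0.085,-0.011,-0.055],"angular":[0,0,0],"grip":0.015},{"translation":[0.114,-0.015,-0.073],"angular":[0,0,0],"grip":0.015},{"translation":[0.1427,-0.019,-0.0915],"angular":[0,0,0],"grip":0.015}])

```text
clock: 51.22
ee_pos: [0.4355, -0.2373, 0.3801]
eef_rot: [-0.0, 0.657, 0.754, 0.0]
wrist_force: [-0.2, -0.3, -0.3]
gripper_width: 0.0296
grasp_force: 40.0
```

Emit:
drive_tool(increments=[{"translation":[0.028,-0.004,-0.018],"angular":[0,0,0],"grip":0.015},{"translation":[0.057,-0.008,-0.036],"angular":[0,0,0],"grip":0.015},{"translation":[0.085,-0.011,-0.055],"angular":[0,0,0],"grip":0.015},{"translation":[0.114,-0.015,-0.073],"angular":[0,0,0],"grip":0.015},{"translation":[0.1427,-0.019,-0.0915],"angular":[0,0,0],"grip":0.015}])

```text
clock: 51.63
ee_pos: [0.3971, -0.0987, 0.4717]
eef_rot: [0.0, 0.657, 0.754, 0.0]
wrist_force: [0.9, 0.1, -0.9]
gripper_width: 0.0296
grasp_force: 40.0
```

Emit:
drive_tool(increments=[{"translation":[0.034,0.0046,0],"angular":[0,0,0],"grip":0.015},{"translation":[0.068,0.009,0],"angular":[0,0,0],"grip":0.015},{"translation":[0.101,0.014,0],"angular":[0,0,0],"grip":0.015},{"translation":[0.134,0.018,0],"angular":[0,0,0],"grip":0.015},{"translation":[0.168,0.023,0],"angular":[0,0,0],"grip":0.015}])

```text
clock: 52.05
ee_pos: [0.3973, 0.071, 0.4711]
eef_rot: [0.0, 0.657, 0.754, 0.0]
wrist_force: [0.6, 0.2, -0.2]
gripper_width: 0.0291
grasp_force: 40.0
```

Emit:
drive_tool(increments=[{"translation":[0.036,0.005,0],"angular":[0,0,-0.02],"grip":0.015},{"translation":[0.071,0.01,0],"angular":[0,0,-0.04],"grip":0.015},{"translation":[0.107,0.015,0],"angular":[0,0,-0.06],"grip":0.015},{"translation":[0.143,0.02,0],"angular":[0,0,-0.08],"grip":0.015},{"translation":[0.178,0.0245,0],"angular":[0,0,-0.1],"grip":0.015}])

```text
clock: 52.47
ee_pos: [0.3973, 0.251, 0.4709]
eef_rot: [0.0, 0.618, 0.786, 0.0]
wrist_force: [0.9, -1.0, -0.9]
gripper_width: 0.0291
grasp_force: 40.0
```

Emit:
drive_tool(increments=[{"translation":[-0.009,0.026,0.024],"angular":[0,0,-0.02],"grip":0.015},{"translation":[-0.018,0.052,0.048],"angular":[0,0,-0.04],"grip":0.015},{"translation":[-0.027,0.078,0.072],"angular":[0,0,-0.06],"grip":0.015},{"translation":[-0.036,0.104,0.096],"angular":[0,0,-0.08],"grip":0.015},{"translation":[-0.0445,0.13,0.12],"angular":[0,0,-0.096],"grip":0.015}])

```text
clock: 52.88
ee_pos: [0.5357, 0.2363, 0.3496]
eef_rot: [0.0, 0.58, 0.815, 0.0]
wrist_force: [0.2, -0.1, -0.7]
gripper_width: 0.0291
grasp_force: 40.0
```

Emit:
drive_tool(increments=[{"translation":[0,0,0.03],"angular":[0,0,0],"grip":0.015},{"translation":[0,0,0.065],"angular":[0,0,0],"grip":0.015},{"translation":[0,0,0.1],"angular":[0,0,0],"grip":0.015},{"translation":[0,0,0.13],"angular":[0,0,0],"grip":0.015},{"translation":[0,0,0.15],"angular":[0,0,0],"grip":0.015}])

```text
clock: 53.3
ee_pos: [0.5329, 0.2358, 0.1968]
eef_rot: [-0.002, 0.58, 0.814, -0.002]
wrist_force: [-0.2, 0.3, -0.3]
gripper_width: 0.029
grasp_force: 40.0
```

Emit:
drive_tool(increments=[{"translation":[0,0,0],"angular":[0,0,0],"grip":0.015},{"translation":[0,0,0],"angular":[0,0,0],"grip":0.015},{"translation":[0,0,0],"angular":[0,0,0],"grip":0.015},{"translation":[0,0,0],"angular":[0,0,0],"grip":0.015},{"translation":[0,0,0],"angular":[0,0,0],"grip":0.015}])

```text
clock: 53.72
ee_pos: [0.536, 0.2366, 0.2032]
eef_rot: [0.001, 0.58, 0.814, 0.001]
wrist_force: [0.6, 0.5, -0.9]
gripper_width: 0.0293
grasp_force: 40.0
```

Run:
```python
from h import *
boxmeas(); delta([.5348,.2371,.015],109)
```

```text
53.7667 [0.53577069 0.2365785  0.20280864] 0.029223883063266214 40.001744627952576 [ 0.22  0.12  1.75  0.    1.26 -0.11]
floor x [-0.0863  0.0633] y [-0.1129  0.0953] z 0.0061
inbox [240, 0, 18, 279, 1411] z 0.0378 ctr [-87.   -4.6] size [  2.1 190.6] ang 0.0
inbox [311, 0, 49, 48, 2197] z 0.0373 ctr [-27.1  75.5] size [27.8 31.4] ang 89.7
inbox [317, 70, 36, 39, 1045] z 0.0445 ctr [-26.6  33.2] size [23.4 23.2] ang 24.5
inbox [318, 140, 34, 37, 917] z 0.0446 ctr [-26.6 -12.6] size [23.1 23.1] ang 46.3
trans [0.0009, -0.0013, 0.1878] yawx 109.1 rotvec [0.0032, 0.0003, 0.001]
```

Emit:
drive_tool(increments=[{"translation":[0.001,0,0.02],"angular":[0,0,0],"grip":0.015},{"translation":[0.001,-0.001,0.055],"angular":[0,0,0],"grip":0.015},{"translation":[0.001,-0.001,0.09],"angular":[0,0,0],"grip":0.015},{"translation":[0.001,-0.001,0.12],"angular":[0,0,0],"grip":0.015},{"translation":[0.001,-0.001,0.14],"angular":[0,0,0],"grip":0.015}])

```text
clock: 54.18
ee_pos: [0.5323, 0.2367, 0.0584]
eef_rot: [-0.001, 0.58, 0.814, -0.001]
wrist_force: [-0.6, 0.3, -0.6]
gripper_width: 0.029
grasp_force: 40.1
```

Emit:
drive_tool(increments=[{"translation":[0,0,0.012],"angular":[0,0,0],"grip":0.015},{"translation":[0,0,0.024],"angular":[0,0,0],"grip":0.015},{"translation":[0,0,0.035],"angular":[0,0,0],"grip":0.015},{"translation":[0,0,0.042],"angular":[0,0,0],"grip":0.015},{"translation":[0,0,0.047],"angular":[0,0,0],"grip":0.015}])

```text
clock: 54.6
ee_pos: [0.5341, 0.2371, 0.0139]
eef_rot: [0.0, 0.58, 0.814, 0.0]
wrist_force: [-0.6, 0.1, -1.1]
gripper_width: 0.0292
grasp_force: 40.1
```

Emit:
drive_tool(increments=[{"translation":[0,0,0],"angular":[0,0,0],"grip":0.015},{"translation":[0,0,0],"angular":[0,0,0],"grip":0.015},{"translation":[0,0,0],"angular":[0,0,0],"grip":0.03},{"translation":[0,0,0],"angular":[0,0,0],"grip":0.045},{"translation":[0,0,0],"angular":[0,0,0],"grip":0.045}])

```text
clock: 55.02
ee_pos: [0.534, 0.2371, 0.0144]
eef_rot: [0.0, 0.58, 0.814, 0.0]
wrist_force: [0.1, -0.8, 1.6]
gripper_width: 0.0449
grasp_force: 0.0
```

Emit:
drive_tool(increments=[{"translation":[0,0,-0.01],"angular":[0,0,0],"grip":0.045},{"translation":[0,0,-0.04],"angular":[0,0,0],"grip":0.045},{"translation":[0,0,-0.08],"angular":[0,0,0],"grip":0.045},{"translation":[0,0,-0.12],"angular":[0,0,0],"grip":0.045},{"translation":[0,0,-0.16],"angular":[0,0,0],"grip":0.05}])

```text
clock: 55.43
ee_pos: [0.5332, 0.2369, 0.1764]
eef_rot: [0.0, 0.58, 0.814, 0.0]
wrist_force: [0.7, 0.7, -0.1]
gripper_width: 0.0499
grasp_force: 0.0
```

Emit:
drive_tool(increments=[{"translation":[0,0,-0.02],"angular":[0,0,0],"grip":0.05},{"translation":[0,0,-0.04],"angular":[0,0,0],"grip":0.05},{"translation":[0,0,-0.06],"angular":[0,0,0],"grip":0.05},{"translation":[0,0,-0.07],"angular":[0,0,0],"grip":0.05},{"translation":[0,0,-0.07],"angular":[0,0,0],"grip":0.05}])

```text
clock: 55.85
ee_pos: [0.535, 0.2373, 0.2476]
eef_rot: [0.002, 0.58, 0.814, 0.002]
wrist_force: [0.7, 0.0, 0.7]
gripper_width: 0.05
grasp_force: 0.0
```

Run:
```python
from h import *
boxmeas('w6.png'); delta([.56,.3055,.246],70)
```

```text
55.9 [0.53411436 0.23708605 0.24532066] 0.050258407307844644 0.0 [ 0.22  0.08  1.72  0.    1.34 -0.11]
floor x [-0.0864  0.0616] y [-0.1131  0.1076] z 0.0061
inbox [251, 0, 13, 262, 1003] z 0.0379 ctr [-86.8  -0. ] size [  1.9 199.7] ang 0.1
inbox [312, 2, 42, 57, 2268] z 0.0374 ctr [-27.   80.5] size [37.9 31.2] ang 89.8
inbox [318, 79, 31, 32, 775] z 0.0445 ctr [-26.6  33.4] size [22.4 22.9] ang 89.8
inbox [318, 140, 30, 31, 700] z 0.0446 ctr [-26.5 -12.7] size [22.8 22.8] ang 7.7
inbox [295, 184, 37, 45, 1598] z 0.0375 ctr [-42.3 -55.7] size [37.8 31. ] ang 89.9
trans [0.0562, 0.0468, -0.0006] yawx 109.1 rotvec [0.0028, -0.0007, 0.6816]
```

View pics/w6.png

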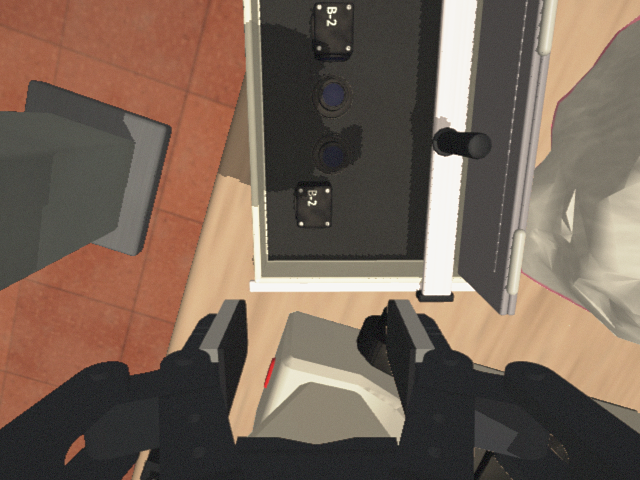

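All four stand on the floor: cubes at (333,28) and (315,205), eyepieces at (332,95) and (331,155), post at (465,143). Now I'll turn and take the post to shut the cover.

Emit:
drive_tool(increments=[{"translation":[0.011,0.009,0],"angular":[0,0,0.12],"grip":0.05},{"translation":[0.022,0.018,0],"angular":[0,0,0.24],"grip":0.05},{"translation":[0.034,0.028,0],"angular":[0,0,0.36],"grip":0.05},{"translation":[0.045,0.038,0],"angular":[0,0,0.48],"grip":0.05},{"translation":[0.056,0.047,0],"angular":[0,0,0.6],"grip":0.05}])

```text
clock: 56.32
ee_pos: [0.5591, 0.3055, 0.2414]
eef_rot: [-0.001, 0.797, 0.604, -0.002]
wrist_force: [-0.2, 0.6, -0.0]
gripper_width: 0.0498
grasp_force: 0.0
```

Emit:
drive_tool(increments=[{"translation":[0,0,0],"angular":[0,0,0.12],"grip":0.05},{"translation":[0,0,0],"angular":[0,0,0.24],"grip":0.05},{"translation":[0,0,0],"angular":[0,0,0.36],"grip":0.05},{"translation":[0,0,0],"angular":[0,0,0.48],"grip":0.05},{"translation":[0,0,0],"angular":[0,0,0.6],"grip":0.05}])

```text
clock: 56.73
ee_pos: [0.5587, 0.3049, 0.2413]
eef_rot: [-0.0, 0.94, 0.342, -0.002]
wrist_force: [0.4, -0.1, 1.1]
gripper_width: 0.05
grasp_force: 0.0
```

Emit:
drive_tool(increments=[{"translation":[0.01,0.004,0],"angular":[0,0,0.09],"grip":0.05},{"translation":[0.02,0.008,0],"angular":[0,0,0.18],"grip":0.05},{"translation":[0.03,0.012,0],"angular":[0,0,0.27],"grip":0.05},{"translation":[0.04,0.016,0],"angular":[0,0,0.34],"grip":0.05},{"translation":[0.0495,0.019,0],"angular":[0,0,0.37],"grip":0.05}])

```text
clock: 57.15
ee_pos: [0.6094, 0.3225, 0.2412]
eef_rot: [0.0, 0.986, 0.164, -0.002]
wrist_force: [0.7, 0.4, -0.4]
gripper_width: 0.0499
grasp_force: 0.0
```

Emit:
drive_tool(increments=[{"translation":[0,0,0],"angular":[0,0,0],"grip":0.05},{"translation":[0,0,0],"angular":[0,0,0],"grip":0.05},{"translation":[0,0,0],"angular":[0,0,0],"grip":0.05},{"translation":[0,0,0],"angular":[0,0,0],"grip":0.05},{"translation":[0,0,0],"angular":[0,0,0],"grip":0.05}])

```text
clock: 57.57
ee_pos: [0.6093, 0.3226, 0.2437]
eef_rot: [0.0, 0.986, 0.166, -0.0]
wrist_force: [1.2, 0.4, -0.3]
gripper_width: 0.0497
grasp_force: 0.0
```

Run:
```python
from h import *
f=frame('wrist');P=cloud(f);s=get_state();print(s['clock'],s['ee_pos'],s['q'].round(2))
comps(P,.115,.135,(.61,.323),.022,'post',50)
delta([.6095,.3225,.09],19)
```

```text
57.6167 [0.60938989 0.32265595 0.24385518] [0.32 0.33 1.44 0.   1.38 1.56]
post [304, 221, 26, 28, 547] z 0.128 ctr [609.9 322.5] size [15.  15.3] ang 60.8
trans [0.0001, 0.0002, 0.1539] yawx 19.1 rotvec [-0.0, 0.0002, 0.002]
```

Emit:
drive_tool(increments=[{"translation":[-0.001,0,0.02],"angular":[0,0,0],"grip":0.05},{"translation":[-0.002,0,0.055],"angular":[0,0,0],"grip":0.05},{"translation":[-0.002,0,0.095],"angular":[0,0,0],"grip":0.05},{"translation":[-0.002,0,0.135],"angular":[0,0,0],"grip":0.05},{"translation":[-0.002,0,0.154],"angular":[0,0,0],"grip":0.05}])

```text
clock: 58.03
ee_pos: [0.6045, 0.3209, 0.084]
eef_rot: [0.001, 0.986, 0.166, -0.004]
wrist_force: [-1.5, -0.1, -1.1]
gripper_width: 0.05
grasp_force: 0.0
```

Emit:
drive_tool(increments=[{"translation":[0,0,0],"angular":[0,0,0],"grip":0.04},{"translation":[0,0,0],"angular":[0,0,0],"grip":0.025},{"translation":[0,0,0],"angular":[0,0,0],"grip":0.01},{"translation":[0,0,0],"angular":[0,0,0],"grip":0.005},{"translation":[0,0,0],"angular":[0,0,0],"grip":0.005}])

```text
clock: 58.45
ee_pos: [0.6095, 0.3226, 0.0927]
eef_rot: [-0.0, 0.986, 0.166, 0.002]
wrist_force: [-0.3, 0.6, 2.2]
gripper_width: 0.0152
grasp_force: 39.7
```

Emit:
drive_tool(increments=[{"translation":[-0.004,0,0],"angular":[0,0,0],"grip":0.005},{"translation":[-0.01,0,0],"angular":[0,0,0],"grip":0.005},{"translation":[-0.018,0,0],"angular":[0,0,0],"grip":0.005},{"translation":[-0.026,0,0],"angular":[0,0,0],"grip":0.005},{"translation":[-0.035,0,0],"angular":[0,0,0],"grip":0.005}])

```text
clock: 58.87
ee_pos: [0.5762, 0.3111, 0.0927]
eef_rot: [-0.001, 0.986, 0.166, 0.003]
wrist_force: [2.2, 0.7, 6.9]
gripper_width: 0.0152
grasp_force: 40.4
```

Emit:
drive_tool(increments=[{"translation":[-0.009,0,0],"angular":[0,0,0],"grip":0.005},{"translation":[-0.018,0,0],"angular":[0,0,0],"grip":0.005},{"translation":[-0.027,0,0],"angular":[0,0,0],"grip":0.005},{"translation":[-0.036,0,0],"angular":[0,0,0],"grip":0.005},{"translation":[-0.045,0,0],"angular":[0,0,0],"grip":0.005}])

```text
clock: 59.28
ee_pos: [0.5336, 0.2963, 0.0926]
eef_rot: [-0.0, 0.986, 0.166, 0.003]
wrist_force: [2.8, 1.4, 8.4]
gripper_width: 0.0149
grasp_force: 40.4
```

Emit:
drive_tool(increments=[{"translation":[-0.009,0,0],"angular":[0,0,0],"grip":0.005},{"translation":[-0.018,0,0],"angular":[0,0,0],"grip":0.005},{"translation":[-0.027,0,0],"angular":[0,0,0],"grip":0.005},{"translation":[-0.036,0,0],"angular":[0,0,0],"grip":0.005},{"translation":[-0.045,0,0],"angular":[0,0,0],"grip":0.005}])

```text
clock: 59.7
ee_pos: [0.4911, 0.2817, 0.0926]
eef_rot: [-0.0, 0.986, 0.166, 0.003]
wrist_force: [2.7, 0.5, 8.8]
gripper_width: 0.015
grasp_force: 40.5
```

Emit:
drive_tool(increments=[{"translation":[-0.006,0,0],"angular":[0,0,0],"grip":0.005},{"translation":[-0.012,0,0],"angular":[0,0,0],"grip":0.005},{"translation":[-0.018,0,0],"angular":[0,0,0],"grip":0.005},{"translation":[-0.024,0,0],"angular":[0,0,0],"grip":0.005},{"translation":[-0.03,0,0],"angular":[0,0,0],"grip":0.005}])

```text
clock: 60.12
ee_pos: [0.4629, 0.2719, 0.0926]
eef_rot: [-0.0, 0.986, 0.166, 0.003]
wrist_force: [2.7, 1.3, 9.2]
gripper_width: 0.0153
grasp_force: 40.9
```

Emit:
drive_tool(increments=[{"translation":[-0.004,0,0],"angular":[0,0,0],"grip":0.005},{"translation":[-0.007,0,0],"angular":[0,0,0],"grip":0.005},{"translation":[-0.009,0,0],"angular":[0,0,0],"grip":0.005},{"translation":[-0.011,0,0],"angular":[0,0,0],"grip":0.005},{"translation":[-0.011,0,0],"angular":[0,0,0],"grip":0.005}])

```text
clock: 60.53
ee_pos: [0.4559, 0.2694, 0.0927]
eef_rot: [-0.002, 0.986, 0.166, 0.008]
wrist_force: [15.7, 7.3, -3.9]
gripper_width: 0.0147
grasp_force: 39.3
```

Emit:
drive_tool(increments=[{"translation":[0,0,0],"angular":[0,0,0],"grip":0.02},{"translation":[0,0,0],"angular":[0,0,0],"grip":0.04},{"translation":[0.003,0,0],"angular":[0,0,0],"grip":0.05},{"translation":[0.003,0,0],"angular":[0,0,0],"grip":0.05},{"translation":[0.003,0,-0.02],"angular":[0,0,0],"grip":0.05}])

```text
clock: 60.95
ee_pos: [0.4504, 0.2675, 0.1059]
eef_rot: [0.001, 0.986, 0.166, -0.005]
wrist_force: [-0.4, 0.6, -0.5]
gripper_width: 0.0501
grasp_force: 0.0
```

Emit:
drive_tool(increments=[{"translation":[0,0,-0.025],"angular":[0,0,0],"grip":0.05},{"translation":[0,0,-0.06],"angular":[0,0,0],"grip":0.05},{"translation":[0,0,-0.095],"angular":[0,0,0],"grip":0.05},{"translation":[0,0,-0.125],"angular":[0,0,0],"grip":0.05},{"translation":[0,0,-0.14],"angular":[0,0,0],"grip":0.05}])

```text
clock: 61.37
ee_pos: [0.455, 0.2692, 0.2543]
eef_rot: [-0.0, 0.986, 0.166, 0.003]
wrist_force: [0.8, -0.1, 0.3]
gripper_width: 0.0499
grasp_force: 0.0
```

Emit:
drive_tool(increments=[{"translation":[0,0,0],"angular":[0,0,0],"grip":0.05},{"translation":[0,0,0],"angular":[0,0,0],"grip":0.05},{"translation":[0,0,0],"angular":[0,0,0],"grip":0.05},{"translation":[0,0,0],"angular":[0,0,0],"grip":0.05}])

```text
clock: 61.7
ee_pos: [0.4527, 0.2684, 0.2475]
eef_rot: [0.0, 0.986, 0.166, -0.002]
wrist_force: [-0.7, 0.5, -0.7]
gripper_width: 0.05
grasp_force: 0.0
```

Run:
```python
from h import *
f=frame('wrist');P=cloud(f);s=get_state();print(s['clock'],s['ee_pos'])
comps(P,.115,.135,(.456,.27),.022,'post',50)
b=np.radians(19);n=np.array([np.cos(b),np.sin(b)])
q=P[(P[...,2]>.04)&(P[...,2]<.11)]; t=(q[:,:2]-[.554,.304])@n
for x in (-.08,-.04,0,.04,.08):
    k=abs(t-x)<.005; print(x, np.percentile(q[k,2],[50,95]).round(4) if k.sum()>20 else None)
delta([.40,.25,.47],84.5)
```

```text
61.75 [0.45281849 0.26839887 0.24761929]
post [304, 214, 26, 28, 535] z 0.1281 ctr [456.2 269.1] size [15.3 15.2] ang 62.3
-0.08 [0.0592 0.0954]
-0.04 [0.0685 0.1012]
0 [0.0758 0.1044]
0.04 [0.0699 0.0782]
0.08 None
trans [-0.0568, 0.0001, -0.2222] yawx 19.1 rotvec [-0.0024, 0.0035, -1.1415]
```

Cover is shut (post back at its starting place). Back to the key.

Emit:
drive_tool(increments=[{"translation":[-0.005,0,-0.024],"angular":[0,0,-0.11],"grip":0.05},{"translation":[-0.011,0,-0.048],"angular":[0,0,-0.22],"grip":0.05},{"translation":[-0.017,0,-0.072],"angular":[0,0,-0.33],"grip":0.05},{"translation":[-0.022,0,-0.096],"angular":[0,0,-0.44],"grip":0.05},{"translation":[-0.028,0,-0.12],"angular":[0,0,-0.54],"grip":0.05}])

```text
clock: 62.17
ee_pos: [0.4268, 0.2594, 0.3695]
eef_rot: [-0.0, 0.905, 0.425, -0.001]
wrist_force: [0.4, 0.0, 0.2]
gripper_width: 0.0495
grasp_force: 0.0
```

Emit:
drive_tool(increments=[{"translation":[-0.005,-0.003,-0.02],"angular":[0,0,-0.12],"grip":0.05},{"translation":[-0.01,-0.006,-0.04],"angular":[0,0,-0.24],"grip":0.05},{"translation":[-0.015,-0.009,-0.06],"angular":[0,0,-0.36],"grip":0.05},{"translation":[-0.02,-0.012,-0.082],"angular":[0,0,-0.48],"grip":0.05},{"translation":[-0.024,-0.0145,-0.1025],"angular":[0,0,-0.6],"grip":0.05}])

```text
clock: 62.58
ee_pos: [0.4004, 0.2504, 0.4722]
eef_rot: [-0.0, 0.739, 0.674, -0.001]
wrist_force: [0.8, -0.1, -0.3]
gripper_width: 0.0498
grasp_force: 0.0
```

Emit:
drive_tool(increments=[{"translation":[-0.035,0.0035,0],"angular":[0,0,0],"grip":0.05},{"translation":[-0.07,0.007,0],"angular":[0,0,0],"grip":0.05},{"translation":[-0.106,0.0105,0],"angular":[0,0,0],"grip":0.05},{"translation":[-0.143,0.014,0],"angular":[0,0,0],"grip":0.05},{"translation":[-0.179,0.0176,0],"angular":[0,0,0],"grip":0.05}])

```text
clock: 63.0
ee_pos: [0.4005, 0.0692, 0.4711]
eef_rot: [-0.001, 0.74, 0.672, -0.001]
wrist_force: [0.8, 0.1, 1.0]
gripper_width: 0.0499
grasp_force: 0.0
```

Emit:
drive_tool(increments=[{"translation":[-0.033,0.003,0],"angular":[0,0,0],"grip":0.05},{"translation":[-0.066,0.006,0],"angular":[0,0,0],"grip":0.05},{"translation":[-0.1,0.01,0],"angular":[0,0,0],"grip":0.05},{"translation":[-0.134,0.013,0],"angular":[0,0,0],"grip":0.05},{"translation":[-0.162,0.016,0],"angular":[0,0,0],"grip":0.05}])

```text
clock: 63.42
ee_pos: [0.4007, -0.0942, 0.471]
eef_rot: [-0.001, 0.741, 0.671, -0.0]
wrist_force: [1.0, 0.7, 0.2]
gripper_width: 0.0497
grasp_force: 0.0
```

Emit:
drive_tool(increments=[{"translation":[0.0014,0.015,0.024],"angular":[0,0,0],"grip":0.05},{"translation":[0.003,0.03,0.048],"angular":[0,0,0],"grip":0.05},{"translation":[0.004,0.045,0.072],"angular":[0,0,0],"grip":0.05},{"translation":[0.006,0.06,0.096],"angular":[0,0,0],"grip":0.05},{"translation":[0.007,0.0737,0.12],"angular":[0,0,0],"grip":0.05}])

```text
clock: 63.83
ee_pos: [0.4754, -0.0923, 0.3497]
eef_rot: [-0.001, 0.741, 0.672, -0.0]
wrist_force: [-0.5, -0.4, 0.1]
gripper_width: 0.0498
grasp_force: 0.0
```

Emit:
drive_tool(increments=[{"translation":[0,0,0.03],"angular":[0,0,0],"grip":0.05},{"translation":[0,0,0.065],"angular":[0,0,0],"grip":0.05},{"translation":[0,0,0.1],"angular":[0,0,0],"grip":0.05},{"translation":[0,0,0.13],"angular":[0,0,0],"grip":0.05},{"translation":[0,0,0.15],"angular":[0,0,0],"grip":0.05}])

```text
clock: 64.25
ee_pos: [0.4728, -0.0913, 0.1974]
eef_rot: [-0.003, 0.741, 0.672, -0.001]
wrist_force: [0.0, 0.0, 1.3]
gripper_width: 0.0499
grasp_force: 0.0
```

Emit:
drive_tool(increments=[{"translation":[0,0,0],"angular":[0,0,0],"grip":0.05},{"translation":[0,0,0],"angular":[0,0,0],"grip":0.05},{"translation":[0,0,0],"angular":[0,0,0],"grip":0.05},{"translation":[0,0,0],"angular":[0,0,0],"grip":0.05},{"translation":[0,0,0],"angular":[0,0,0],"grip":0.05}])

```text
clock: 64.67
ee_pos: [0.4762, -0.0928, 0.2042]
eef_rot: [0.002, 0.741, 0.672, 0.001]
wrist_force: [0.7, 0.3, 0.2]
gripper_width: 0.05
grasp_force: 0.0
```

Run:
```python
from h import *
f=frame('wrist');P=cloud(f);s=get_state();print(s['clock'],s['ee_pos'])
comps(P,.06,.085,(.474,-.093),.04,'key')
delta([.4743,-.093,.0393],85)
```

```text
64.7167 [ 0.47597615 -0.09271582  0.20397208]
key [303, 212, 21, 33, 666] z 0.0674 ctr [473.7 -92.6] size [21.8 13.6] ang 84.4
trans [-0.0003, -0.0021, 0.1647] yawx 84.4 rotvec [0.0027, 0.0009, -0.0102]
```

Emit:
drive_tool(increments=[{"translation":[0,-0.0015,0.02],"angular":[0,0,-0.01],"grip":0.05},{"translation":[0,-0.0015,0.055],"angular":[0,0,-0.01],"grip":0.05},{"translation":[0,-0.0015,0.085],"angular":[0,0,-0.01],"grip":0.05},{"translation":[0,-0.0015,0.105],"angular":[0,0,-0.01],"grip":0.05},{"translation":[0,-0.0015,0.115],"angular":[0,0,-0.01],"grip":0.05}])

```text
clock: 65.13
ee_pos: [0.4723, -0.0916, 0.0851]
eef_rot: [-0.002, 0.737, 0.675, -0.001]
wrist_force: [-0.5, 0.1, -0.7]
gripper_width: 0.05
grasp_force: 0.0
```

Emit:
drive_tool(increments=[{"translation":[0,0,0.01],"angular":[0,0,0],"grip":0.05},{"translation":[0,0,0.022],"angular":[0,0,0],"grip":0.05},{"translation":[0,0,0.034],"angular":[0,0,0],"grip":0.05},{"translation":[0,0,0.044],"angular":[0,0,0],"grip":0.05},{"translation":[0,0,0.048],"angular":[0,0,0],"grip":0.05}])

```text
clock: 65.55
ee_pos: [0.4738, -0.0923, 0.039]
eef_rot: [-0.0, 0.737, 0.676, 0.0]
wrist_force: [-0.3, -0.5, 0.3]
gripper_width: 0.0497
grasp_force: 0.0
```

Emit:
drive_tool(increments=[{"translation":[0,0,0],"angular":[0,0,0],"grip":0.05},{"translation":[0,0,0],"angular":[0,0,0],"grip":0.05},{"translation":[0,0,0],"angular":[0,0,0],"grip":0.05},{"translation":[0,0,0],"angular":[0,0,0],"grip":0.05},{"translation":[0,0,0],"angular":[0,0,0],"grip":0.05}])

```text
clock: 65.97
ee_pos: [0.4742, -0.0924, 0.04]
eef_rot: [0.001, 0.737, 0.675, 0.0]
wrist_force: [-0.1, -0.4, -0.5]
gripper_width: 0.0497
grasp_force: 0.0
```

Emit:
drive_tool(increments=[{"translation":[0,0,0],"angular":[0,0,0],"grip":0.03},{"translation":[0,0,0],"angular":[0,0,0],"grip":0.015},{"translation":[0,0,0],"angular":[0,0,0],"grip":0.005},{"translation":[0,0,0],"angular":[0,0,0],"grip":0.005},{"translation":[0,0,0],"angular":[0,0,0],"grip":0.005}], grip_force=60)

```text
clock: 66.38
ee_pos: [0.4741, -0.0924, 0.0396]
eef_rot: [0.001, 0.737, 0.675, 0.0]
wrist_force: [1.0, 0.5, 0.3]
gripper_width: 0.0128
grasp_force: 61.7
```

Emit:
drive_tool(increments=[{"translation":[0,0,-0.004],"angular":[0,0,0],"grip":0.005},{"translation":[0,0,-0.01],"angular":[0,0,0],"grip":0.005},{"translation":[0,0,-0.018],"angular":[0,0,0],"grip":0.005},{"translation":[0,0,-0.026],"angular":[0,0,0],"grip":0.005},{"translation":[0,0,-0.034],"angular":[0,0,0],"grip":0.005}])

```text
clock: 66.8
ee_pos: [0.473, -0.092, 0.0742]
eef_rot: [-0.001, 0.737, 0.676, -0.001]
wrist_force: [0.0, -0.1, -0.3]
gripper_width: 0.013
grasp_force: 61.6
```

Emit:
drive_tool(increments=[{"translation":[0,0,-0.012],"angular":[0,0,0],"grip":0.005},{"translation":[0,0,-0.03],"angular":[0,0,0],"grip":0.005},{"translation":[0,0,-0.05],"angular":[0,0,0],"grip":0.005},{"translation":[0,0,-0.068],"angular":[0,0,0],"grip":0.005},{"translation":[0,0,-0.076],"angular":[0,0,0],"grip":0.005}])

```text
clock: 67.22
ee_pos: [0.4742, -0.0925, 0.1523]
eef_rot: [0.001, 0.737, 0.676, 0.0]
wrist_force: [-0.1, 0.2, -0.5]
gripper_width: 0.013
grasp_force: 61.6
```

Emit:
drive_tool(increments=[{"translation":[-0.01,0.02,0],"angular":[0,0,-0.05],"grip":0.005},{"translation":[-0.025,0.055,0],"angular":[0,0,-0.1],"grip":0.005},{"translation":[-0.042,0.095,0],"angular":[0,0,-0.15],"grip":0.005},{"translation":[-0.058,0.13,0],"angular":[0,0,-0.2],"grip":0.005},{"translation":[-0.066,0.15,0],"angular":[0,0,-0.22],"grip":0.005}])

```text
clock: 67.63
ee_pos: [0.6194, -0.173, 0.1492]
eef_rot: [0.0, 0.658, 0.753, -0.0]
wrist_force: [0.1, 0.4, 0.5]
gripper_width: 0.0131
grasp_force: 61.6
```

Emit:
drive_tool(increments=[{"translation":[-0.002,0.008,0],"angular":[0,0,0],"grip":0.005},{"translation":[-0.002,0.008,0],"angular":[0,0,0],"grip":0.005},{"translation":[-0.002,0.008,0],"angular":[0,0,0],"grip":0.005},{"translation":[-0.002,0.008,0],"angular":[0,0,0],"grip":0.005},{"translation":[-0.002,0.008,0],"angular":[0,0,0],"grip":0.005}])

```text
clock: 68.05
ee_pos: [0.6243, -0.1711, 0.1493]
eef_rot: [-0.001, 0.659, 0.752, -0.0]
wrist_force: [-0.3, -0.3, -0.3]
gripper_width: 0.0128
grasp_force: 61.6
```

Emit:
drive_tool(increments=[{"translation":[0,0,0],"angular":[0,0,0],"grip":0.005},{"translation":[0,0,0],"angular":[0,0,0],"grip":0.005},{"translation":[0,0,0],"angular":[0,0,0],"grip":0.005}])

```text
clock: 68.3
ee_pos: [0.6252, -0.1717, 0.1496]
eef_rot: [0.0, 0.659, 0.752, 0.0]
wrist_force: [1.0, 0.5, -0.6]
gripper_width: 0.013
grasp_force: 61.6
```

Run:
```python
from h import *
f=frame('wrist');P=cloud(f);s=get_state();print(s['clock'],s['ee_pos'],s['gripper_width'])
comps(P,.043,.05,(.6258,-.1758),.032,'block')
comps(P,.01,.04,(.6258,-.1758),.013,'slot',15)
save(f,'w7.png',(200,120,440,420),2)
delta([.6259,-.1760,.15],97.6)
```

```text
68.35 [ 0.6253237  -0.17185163  0.14959294] 0.01271956611395757
block [288, 209, 61, 78, 3642] z 0.0456 ctr [ 625.8 -175.8] size [36.  48.6] ang 7.8
slot [313, 232, 11, 31, 318] z 0.0191 ctr [ 626.3 -179.2] size [ 6.4 15.1] ang 7.8
trans [-0.0042, 0.0, -0.0004] yawx 97.6 rotvec [0.0002, 0.0001, -0.0001]
```

View pics/w7.png

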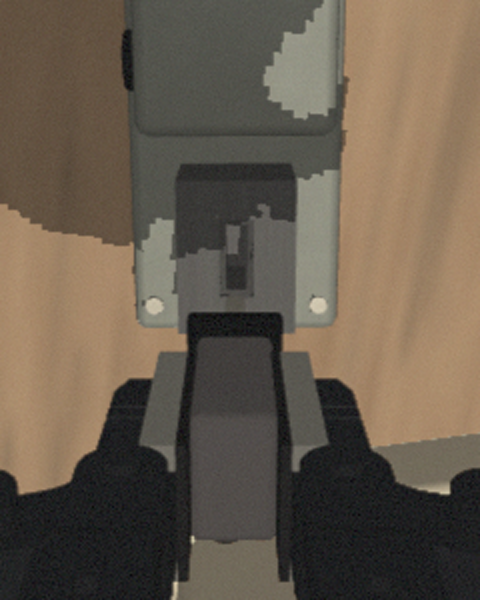

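Wrist view: key straight in the grip, slot at (235,260) in line with it. Moving 4 mm across and lowering to just above the mouth.

Emit:
drive_tool(increments=[{"translation":[-0.002,0,0.01],"angular":[0,0,0],"grip":0.005},{"translation":[-0.004,0,0.028],"angular":[0,0,0],"grip":0.005},{"translation":[-0.004,0,0.045],"angular":[0,0,0],"grip":0.005},{"translation":[-0.004,0,0.057],"angular":[0,0,0],"grip":0.005},{"translation":[-0.004,0,0.062],"angular":[0,0,0],"grip":0.005}])

```text
clock: 68.77
ee_pos: [0.6244, -0.1753, 0.0842]
eef_rot: [-0.002, 0.659, 0.752, -0.001]
wrist_force: [-0.4, 0.7, -0.8]
gripper_width: 0.0129
grasp_force: 61.6
```

Emit:
drive_tool(increments=[{"translation":[0,0,0],"angular":[0,0,0],"grip":0.005},{"translation":[0,0,0],"angular":[0,0,0],"grip":0.005},{"translation":[0,0,0],"angular":[0,0,0],"grip":0.005},{"translation":[0,0,0],"angular":[0,0,0],"grip":0.005},{"translation":[0,0,0],"angular":[0,0,0],"grip":0.005}])

```text
clock: 69.18
ee_pos: [0.6267, -0.1762, 0.0885]
eef_rot: [0.001, 0.659, 0.752, 0.0]
wrist_force: [-0.1, 0.7, -1.1]
gripper_width: 0.0131
grasp_force: 61.6
```

Emit:
drive_tool(increments=[{"translation":[0,0,0],"angular":[0,0,0],"grip":0.005},{"translation":[0,0,0],"angular":[0,0,0],"grip":0.005},{"translation":[0,0,0],"angular":[0,0,0],"grip":0.005}])

```text
clock: 69.43
ee_pos: [0.6261, -0.176, 0.0876]
eef_rot: [0.0, 0.659, 0.752, 0.0]
wrist_force: [0.4, -0.4, -0.7]
gripper_width: 0.013
grasp_force: 61.6
```

Run:
```python
from h import *
delta([.6258,-.1756,.0556],97.6)
s=get_state(); print(s['ee_pos'],s['wrist_force'])
```

```text
trans [0.0004, -0.0003, 0.032] yawx 97.6 rotvec [0.0003, 0.0001, -0.0001]
[ 0.62612743 -0.17595334  0.08757952] [ 0.41096492 -0.40337047 -0.66192827]
```

Emit:
drive_tool(increments=[{"translation":[0,0,0.003],"angular":[0,0,0],"grip":0.005},{"translation":[0,0,0.006],"angular":[0,0,0],"grip":0.005},{"translation":[0,0,0.009],"angular":[0,0,0],"grip":0.005},{"translation":[0,0,0.012],"angular":[0,0,0],"grip":0.005},{"translation":[0,0,0.015],"angular":[0,0,0],"grip":0.005}])

```text
clock: 69.85
ee_pos: [0.6259, -0.1758, 0.0718]
eef_rot: [-0.0, 0.659, 0.752, -0.0]
wrist_force: [-0.2, 1.1, 0.1]
gripper_width: 0.013
grasp_force: 61.6
```

Tip is 8 mm into the slot with no force. Continue to home.

Emit:
drive_tool(increments=[{"translation":[0,0,0.004],"angular":[0,0,0],"grip":0.005},{"translation":[0,0,0.008],"angular":[0,0,0],"grip":0.005},{"translation":[0,0,0.011],"angular":[0,0,0],"grip":0.005},{"translation":[0,0,0.014],"angular":[0,0,0],"grip":0.005},{"translation":[0,0,0.0155],"angular":[0,0,0],"grip":0.005}])

```text
clock: 70.27
ee_pos: [0.6258, -0.1758, 0.0562]
eef_rot: [-0.0, 0.659, 0.752, -0.0]
wrist_force: [0.4, 0.4, 0.3]
gripper_width: 0.013
grasp_force: 61.6
```

Emit:
drive_tool(increments=[{"translation":[0,0,0.001],"angular":[0,0,0],"grip":0.005},{"translation":[0,0,0.002],"angular":[0,0,0],"grip":0.005},{"translation":[0,0,0.0025],"angular":[0,0,0],"grip":0.005},{"translation":[0,0,0.003],"angular":[0,0,0],"grip":0.005},{"translation":[0,0,0.003],"angular":[0,0,0],"grip":0.005}])

```text
clock: 70.68
ee_pos: [0.6266, -0.1762, 0.0556]
eef_rot: [0.0, 0.659, 0.752, 0.0]
wrist_force: [-3.0, 1.2, 7.1]
gripper_width: 0.0132
grasp_force: 62.7
```

Emit:
drive_tool(increments=[{"translation":[0,0,0.001],"angular":[0,0,0],"grip":0.005},{"translation":[0,0,0.001],"angular":[0,0,0],"grip":0.005},{"translation":[0,0,-0.003],"angular":[0,0,0],"grip":0.02},{"translation":[0,0,-0.003],"angular":[0,0,0],"grip":0.04},{"translation":[0,0,-0.003],"angular":[0,0,0],"grip":0.05}])

```text
clock: 71.1
ee_pos: [0.6264, -0.1761, 0.0572]
eef_rot: [0.0, 0.659, 0.752, 0.0]
wrist_force: [-0.8, 0.8, 0.1]
gripper_width: 0.0432
grasp_force: 0.0
```

Emit:
drive_tool(increments=[{"translation":[0,0,0],"angular":[0,0,0],"grip":0.05},{"translation":[0,0,0],"angular":[0,0,0],"grip":0.05},{"translation":[0,0,-0.02],"angular":[0,0,0],"grip":0.05},{"translation":[0,0,-0.05],"angular":[0,0,0],"grip":0.05},{"translation":[0,0,-0.08],"angular":[0,0,0],"grip":0.05}])

```text
clock: 71.52
ee_pos: [0.6249, -0.1755, 0.1361]
eef_rot: [-0.002, 0.659, 0.752, -0.0]
wrist_force: [0.6, -0.5, 0.3]
gripper_width: 0.0498
grasp_force: 0.0
```

Emit:
drive_tool(increments=[{"translation":[0,0,-0.03],"angular":[0,0,0],"grip":0.05},{"translation":[0,0,-0.06],"angular":[0,0,0],"grip":0.05},{"translation":[0,0,-0.08],"angular":[0,0,0],"grip":0.05},{"translation":[0,0,-0.08],"angular":[0,0,0],"grip":0.05},{"translation":[0,0,-0.08],"angular":[0,0,0],"grip":0.05}])

```text
clock: 71.93
ee_pos: [0.6266, -0.1762, 0.218]
eef_rot: [0.001, 0.659, 0.752, 0.0]
wrist_force: [-0.1, 0.5, -0.6]
gripper_width: 0.0499
grasp_force: 0.0
```

Emit:
drive_tool(increments=[{"translation":[0,0,0],"angular":[0,0,0],"grip":0.05},{"translation":[0,0,0],"angular":[0,0,0],"grip":0.05},{"translation":[0,0,0],"angular":[0,0,0],"grip":0.05},{"translation":[0,0,0],"angular":[0,0,0],"grip":0.05},{"translation":[0,0,0],"angular":[0,0,0],"grip":0.05}])

```text
clock: 72.35
ee_pos: [0.6257, -0.1758, 0.2159]
eef_rot: [-0.001, 0.659, 0.752, -0.0]
wrist_force: [0.2, 0.7, -0.4]
gripper_width: 0.05
grasp_force: 0.0
```

Run:
```python
from h import *
f=frame('wrist');P=cloud(f);s=get_state();print(s['clock'],s['ee_pos'],s['wrist_force'])
comps(P,.074,.1,(.6258,-.1758),.03,'key'); comps(P,.04,.055,(.6258,-.1758),.032,'block')
f=frame('top');P=cloud(f);comps(P,.115,.14,(.456,.27),.03,'post',10);save(f,'t9.png')
```

```text
72.4 [ 0.62583131 -0.17583551  0.21615126] [ 0.18807421  0.32105359 -0.47139275]
key [308, 214, 21, 35, 705] z 0.0833 ctr [ 626.  -176.8] size [13.5 22.2] ang 7.4
block [294, 186, 49, 65, 2221] z 0.0457 ctr [ 625.9 -175.8] size [36.1 48.5] ang 7.8
post [219, 284, 6, 5, 25] z 0.1277 ctr [456.2 271. ] size [14.9 12.1] ang 89.6
```

View pics/t9.png

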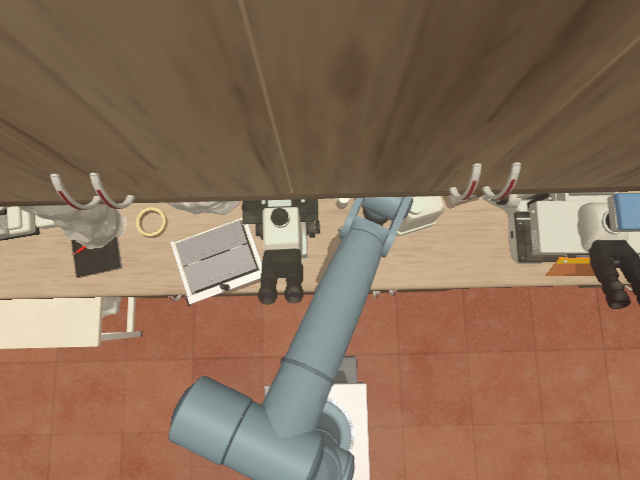

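Cover shut with the post at (225,287), key home (top 83.3 mm, the same as at the start), and the robot is clear. Handing in.

```bash
python3 -c "
from rig import *
print(hand_in())"
```

```text
the job is handed in; nothing more can be done
None
```

The job is done and handed in at about 72 s of robot time: key parked on its stand, cover folded back, both eyepieces and both filter cubes set on the box floor, cover drawn shut again, and the key pushed back fully home in the interlock slot; the judge returned no verdict.

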